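# Fetch the bar shoe from behind the keg shoes

## Robot

A 7-joint arm with a two-finger parallel gripper is mounted at the origin on the work surface. World frame = base frame: x ahead of the robot, y to its left, z up, the work surface at z = 0. Lengths are in m, angles in rad, forces in N, time in s.
With the tool pointing down it reaches from about 0.375 to 0.925 m from the base axis. Payload 3.1 kg.
Tool frame: the origin (TCP) lies between the finger pads; the fingertips stand 22 mm ahead of it and the grasp point (between the pads) lies 3 mm ahead of it; z points along the fingers, y is the direction in which the jaws open and shut (so a half turn about z gives the same grasp; the last joint's range is limited). The gripper opens to 85 mm and grips with 20 to 120 N. Pads are 22 mm wide; open, the fingers measure 114 mm over their backs; the gripper's body (76 mm by 85 mm) begins 54 mm behind the grasp point. The pads swing forward as they close: fully open they stand 13 mm farther back than shut.
Start: joints at [-1.448, 0.383, 0.044, 1.598, -0.018, 1.161, -0.05], TCP at [0.142, 0.634, 0.253] pointing down, gripper open.
Joint ranges: [-2.61, 2.61], [-0.41, 2.15], [-1.48, 1.57], [0, 2.5], [-1.57, 4.71], [0.05, 1.97], [-2.85, 2.85]. Speed limits (rad/s): [2.79, 2.79, 3.14, 3.14, 3.14, 3.14, 3.14].

## Interface

Orientations are given as a 3x3 rotation matrix whose columns are the frame's x, y, z axes.
In Python, from cell import arm, cams, order, spotter gives the robot as it stands.
- The arm moves only by the shell command python3 -m inch 'ROWS' [OPENING] [FORCE]. ROWS is JSON, a list of rows, each a list of 4 numbers: the shift along the world's x, y, z in mm, then the turn about the world's z in degrees. In form: [[dx, dy, dz, twist], ...]. A call has exactly 5 rows; each row shifts and turns the commanded pose from where the row before left it; what a row does not reach is not made up. A row lasts 1/8 s, in which the tool goes at most 62.5 mm and 10.7 degrees, less where a joint would pass 70% of its speed; a pose out of reach is approached as far as the arm can. A call is refused whole if a number of a shift passes 62.5 or a number of a turn 10.7, either way. A call with a gripper value outside its range is refused whole. OPENING is the opening in per cent of the stroke, from 0 (shut) to 100 (fully open), set as the call begins (- or left out, the last holds). The fingers move at their own pace and stop on an object; FORCE is the grip in N (left out, the last holds). Time passes only in rows, so rows that do not move let the fingers close, or fill a call up. It gives the time, the measured TCP pose, the force and the opening at its end, in the units of the state.
- arm.read_state(): the state, without advancing time (a new reading comes with each control period).
- cams.grab_frame(name): name is "side" or "top" or "wrist"; returns (picture, depth): 384x512x3 uint8, blue, green, red; 384x512 float32, m along the optical axis (not along the pixel's ray), 0 where there is no reading.
- cams.get_calibration(name): a dict with "intrinsics" (3x3 intrinsics, pixels), "rvec" (rotation vector, rad) and "tvec" (3), from world to camera coordinates, as OpenCV has them. Camera axes: x right, y down, z forward; pixel columns grow to the right and rows downward; lengths in m; the calibration is good to about 2 mm. A picture is of the moment at which its call begins: read the wrist's pose just before it. get_calibration takes no time and is no camera call; for the wrist camera it gives the pose at the moment of the call.
- order.close_job(): hands the job in, once; it reports no verdict.
Trained networks look in the newest picture that a camera, given by its name, has taken for a name from the list of things; names that differ only in an ending like _2 or _b are one class to them, and where a whole thing is asked for, a point or a joint stands for the part that bears it (a point fixed in the world has none). Each returns a list of dicts, best first, with "conf" (0 to 1); they miss things now and then, are a little off and sometimes report something else, mostly with a low value. They report only what shows in the picture. A call takes as long as a camera call. They do not tell look-alikes from the thing itself.
- spotter.look_for(camera, name): "position" ([x, y, z] in m, in world coordinates, good to about 4 mm: the middle of the surface that is visible of it).
- spotter.mark_of(camera, name): "position" ([x, y, z] in m, in world coordinates, good to about 4 mm: a listed point, or the origin of a listed thing).
The state is a dict: "time_s": time; "qpos": joint angles; "joint_velocities": joint speeds; "joint_torque": joint torques, N m; "tcp_pos": TCP position; "tcp_rot": TCP orientation; "contact_force": force on the tool from outside, world axes, zero at the start; "torque": the same for the moment, N m; "width": opening from 0.0 (shut) to 1.0 (fully open).
Only numpy, scipy, OpenCV 4.12 (cv2) and the standard library are available. Lean on these libraries where they do the work, as an engineer would, in place of code of your own. Each camera call takes 0.05 s, during which the arm holds its last target.

## Task

The closed bar shoe hangs rearmost on the loaded shoe stand and is wanted at the anvil: first hang the two open keg shoes in front of it on the arm of the empty stand, then bring the bar shoe off over the end of the arm and hang it on the anvil's horn. After that hang both keg shoes back on the stand they came from, each at the place along the arm where it hung before. Leave the brush, the pritchel and the soapstone where they lie.

Things in the scene. Friction and masses are not known exactly. Their poses are not given: they have to be found in the camera images.
- keg_large_toe (a point): Larger keg shoe: worn steel U, open heels (gap 60 mm), 130 mm wide, 132 mm toe to heel, bar 24 mm wide, 9 mm thick, hanging toe up square across the arm. Point: outer top edge of the toe, mid-thickness; the arm's top is 24 mm below it, so fingers from above reach 22 mm below it at most. x = thickness, tip to post; z up to the toe. Lifts straight off or slides off. 0.46 kg. Foremost or middle on the loaded stand.
- keg_small_toe (a point): Smaller keg shoe: worn steel U, open heels (gap 48 mm), 110 mm wide, 112 mm toe to heel, bar 24 mm wide, 9 mm thick, hanging toe up square across the arm. Point: outer top edge of the toe, mid-thickness; the arm's top is 24 mm below it, so fingers from above reach 22 mm below it at most. x = thickness, tip to post; z up to the toe. Lifts straight off or slides off. 0.36 kg. In the other of these two places.
- bar_shoe_toe (a point): Bar shoe: steel, heels closed by a bar, window 72 x 74 mm, 120 mm wide, 122 mm toe to heel, bar 24 mm wide, 9 mm thick, hanging toe up square across the arm. Point: outer top edge of the toe, mid-thickness; the arm's top is 24 mm below it, so fingers from above reach 22 mm below it at most. x = thickness, tip to post; z up to the toe. Only slides off over the tip. 0.48 kg. Rearmost.
- stand_arm (a point): Loaded shoe stand, fixed: a 16 mm round bar rising as a post from a bolted foot plate, bent into a level arm 165 mm up. Point: top line of the arm at the middle hanging place. x = along the arm from tip to post, z up. Level from -98 to +90 mm; tip, turned up 7 mm, ends at -116; post at +125, not higher. Shoes hang at about x = -68 (foremost), 0 and +68 mm (rearmost).
- spare_arm (a point): Empty shoe stand, fixed, of the same make and size as the loaded one: same point of its arm, same axes. Shoes can hang anywhere on its level part.
- horn (a point): Horn of the bench anvil, fixed: a steel cone with a level top line 165 mm up. Point: on the top line near the horn's middle; x = along the horn from its tip to the anvil's body, z up. Tip (12 mm thick) at x = -82 mm; 47 mm thick at the point, 68 mm at its root at +80 mm. Behind it the step, level with the horn, and the face, 12 mm higher.
- brush_mid (a point): Bystander: brass-bristled brush with beech handle, 215 mm long, 32 mm high, lying on the bench; point at its middle, x along it.
- pritchel_mid (a point): Bystander: blued steel pritchel (long punch), 240 x 13 x 13 mm, lying on the bench; point at its middle, x along it.
- soapstone_mid (a point): Bystander: grey soapstone marker, 90 x 14 x 7 mm, lying on the anvil's face; point at its middle, x along it.
Things that resemble listed ones, but are neither listed nor needed, are in the scene too. What is shaped like the part that bears bar_shoe_toe but purple or turquoise is not meant.

How it is judged:
On the way, in this order (a step that is already met when the one before it is completed fails the run):
1. both keg shoes hang on the empty stand's arm, let go (x of keg_large_toe in the frame of spare_arm between -0.095 and 0.085 m and y of keg_large_toe in the frame of spare_arm between -0.015 and 0.015 m and z of keg_large_toe in the frame of spare_arm between 0.016 and 0.034 m and angle between each of keg_large_toe, keg_small_toe's own z axis and vertical below 0.25 rad and angle between the x axis of each of keg_large_toe, keg_small_toe and the x axis of spare_arm, either way round below 0.35 rad and x of keg_small_toe in the frame of spare_arm between -0.095 and 0.085 m and y of keg_small_toe in the frame of spare_arm between -0.015 and 0.015 m and z of keg_small_toe in the frame of spare_arm between 0.016 and 0.034 m and contact force between the fingers and keg_large below 0.3 N and contact force between the fingers and keg_small below 0.3 N), for 0.2 s.
2. the bar shoe hangs on the anvil's horn, let go (x of bar_shoe_toe in the frame of horn between -0.06 and 0.07 m and y of bar_shoe_toe in the frame of horn between -0.015 and 0.015 m and z of bar_shoe_toe in the frame of horn between 0.016 and 0.034 m and angle between bar_shoe_toe's own z axis and vertical below 0.25 rad and angle between the x axis of bar_shoe_toe and the x axis of horn, either way round below 0.35 rad and contact force between the fingers and bar_shoe below 0.3 N), for 0.2 s.
At the end, for the whole second after the job is handed in: The bar shoe hangs on the horn, toe within 15 mm of its top line; both keg shoes hang on the loaded stand's arm, each toe within 20 mm of where it started; all three upright within 0.25 rad and square to arm or horn within 0.35 rad, at rest and released (all of step 2 and x of keg_large_toe in the frame of stand_arm between -0.1 and 0.1 m and y of keg_large_toe in the frame of stand_arm between -0.015 and 0.015 m and z of keg_large_toe in the frame of stand_arm between 0.016 and 0.034 m and angle between each of keg_large_toe, keg_small_toe's own z axis and vertical below 0.25 rad and angle between the x axis of each of keg_large_toe, keg_small_toe and the x axis of stand_arm, either way round below 0.35 rad and distance of each of keg_large_toe, keg_small_toe from where it was at the start of the episode below 0.02 m and x of keg_small_toe in the frame of stand_arm between -0.1 and 0.1 m and y of keg_small_toe in the frame of stand_arm between -0.015 and 0.015 m and z of keg_small_toe in the frame of stand_arm between 0.016 and 0.034 m and linear speed of each of keg_large, keg_small, bar_shoe below 0.02 m/s and angular speed of each of keg_large, keg_small, bar_shoe below 0.2 rad/s and contact force between the fingers and keg_large below 0.3 N and contact force between the fingers and keg_small below 0.3 N); the robot touches nothing.
It fails at once if the brush is disturbed (moved by more than 20 mm) (distance of brush_mid from where it was at the start of the episode above 0.02 m).
It fails at once if the pritchel is disturbed (moved by more than 20 mm) (distance of pritchel_mid from where it was at the start of the episode above 0.02 m).
It fails at once if the soapstone is disturbed (moved by more than 20 mm) (distance of soapstone_mid from where it was at the start of the episode above 0.02 m).
It also fails if it takes over 136 s, if anything falls off the work surface, if the arm or the gripper's body presses on something with over 40 N, if the wrist force passes 120 N, or if a joint passes its speed limit or range.

## Working session

There is one attempt and no reset: what is moved stays moved. The work goes in short steps, Python scripts to look and compute and a shell command to move; the robot and the scene stay as the last step left them, time stands still between calls to the robot, and variables do not carry over. Pictures are saved under pics/ and viewed, and the job is handed in when it is done.

```bash
ls; mkdir -p pics
cat > h.py <<'E'
import numpy as np, cv2
from cell import arm,cams,order,spotter
def shot(name,fn):
    p,d=cams.grab_frame(name); cv2.imwrite('pics/'+fn+'.png',p); np.save('pics/'+fn+'_d.npy',d); c=cams.get_calibration(name)
    np.savez('pics/'+fn+'_c.npz',**{k:np.array(v) for k,v in c.items()}); return p,d,c
def px2w(c,u,v,z):
    K=np.array(c['intrinsics']);R=cv2.Rodrigues(np.array(c['rvec'],float))[0];t=np.array(c['tvec'],float).ravel()
    pc=np.array([(u-K[0,2])/K[0,0]*z,(v-K[1,2])/K[1,1]*z,z]); return R.T@(pc-t)
def cloud(c,d):
    K=np.array(c['intrinsics']);R=cv2.Rodrigues(np.array(c['rvec'],float))[0];t=np.array(c['tvec'],float).ravel()
    v,u=np.mgrid[:d.shape[0],:d.shape[1]]
    pc=np.stack([(u-K[0,2])/K[0,0]*d,(v-K[1,2])/K[1,1]*d,d],-1); return (pc-t)@R
def w2px(c,p):
    return cv2.projectPoints(np.array(p,float).reshape(-1,3),np.array(c['rvec'],float),np.array(c['tvec'],float),np.array(c['intrinsics'],float),None)[0].reshape(-1,2)
E
python3 - <<'E'
from h import *
s=arm.read_state();print(s['time_s'],s['tcp_pos'],s['tcp_rot'],s['width'])
for n in('side','top','wrist'):
    p,d,c=shot(n,n+'0'); print(n,c['intrinsics'],-cv2.Rodrigues(np.array(c['rvec'],float))[0].T@np.array(c['tvec'],float).ravel())
    for k in('keg_large_toe','keg_small_toe','bar_shoe_toe','stand_arm','spare_arm','horn'):
        print(k,[(np.round(r['position'],3),round(r['conf'],2)) for r in spotter.mark_of(n,k)][:4])
print(arm.read_state()['time_s'])
E
```

```text
pics
0.0 [0.14216234 0.63335271 0.25188077] [[-9.75739470e-01  2.18934454e-01 -4.37278901e-04]
 [ 2.18934847e-01  9.75736058e-01 -2.58426182e-03]
 [-1.39115160e-04 -2.61730185e-03 -9.99996565e-01]] 0.9988762659161352
side [[385.44516254   0.         258.8940542 ]
 [  0.         385.44516254 195.05913114]
 [  0.           0.           1.        ]] [ 0.406656   -0.71238831  0.72710844]
keg_large_toe []
keg_small_toe [(array([0.527, 0.304, 0.188]), 0.57)]
bar_shoe_toe [(array([0.273, 0.269, 0.124]), 0.85), (array([0.725, 0.461, 0.126]), 0.8), (array([0.587, 0.296, 0.187]), 0.47)]
stand_arm [(array([0.524, 0.312, 0.169]), 0.89)]
spare_arm [(array([0.597, 0.03 , 0.167]), 0.61)]
horn [(array([ 0.543, -0.278,  0.17 ]), 0.87)]
top [[464.55000388   0.         255.33876106]
 [  0.         464.55000388 192.46164574]
 [  0.           0.           1.        ]] [0.25064265 0.08049082 1.53934782]
keg_large_toe [(array([0.461, 0.317, 0.188]), 0.53)]
keg_small_toe [(array([0.528, 0.304, 0.193]), 0.5)]
bar_shoe_toe [(array([0.808, 0.235, 0.12 ]), 0.67), (array([0.728, 0.455, 0.123]), 0.65), (array([0.591, 0.3  , 0.19 ]), 0.58), (array([0.272, 0.274, 0.123]), 0.58)]
stand_arm [(array([0.521, 0.31 , 0.164]), 0.61)]
spare_arm [(array([0.599, 0.027, 0.163]), 0.69)]
horn [(array([ 0.545, -0.278,  0.166]), 0.79)]
wrist [[304.66442195   0.         259.49142413]
 [  0.         304.66442195 191.70808214]
 [  0.           0.           1.        ]] [0.06119213 0.65225549 0.37441251]
keg_large_toe []
keg_small_toe []
bar_shoe_toe []
stand_arm []
spare_arm []
horn []
1.05
```

View pics/side0.png

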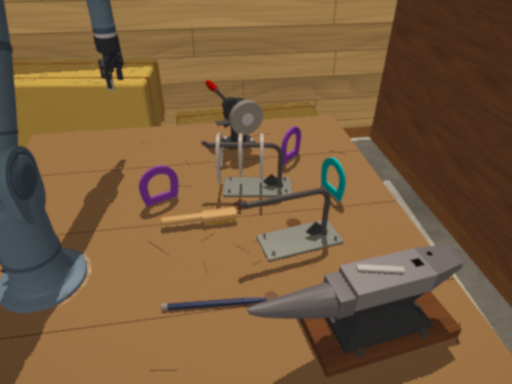

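View pics/top0.png

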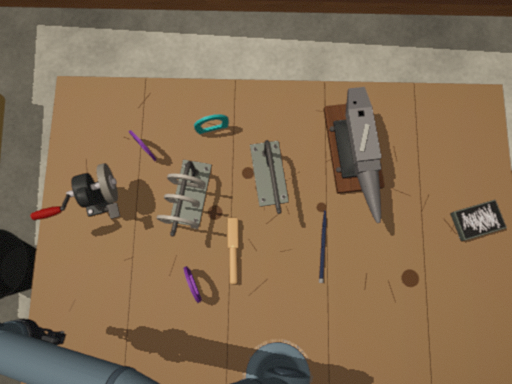

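View pics/wrist0.png

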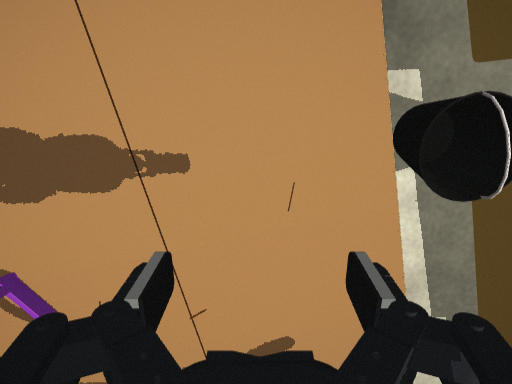

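Side view: the loaded stand is at (255,165) with three grey shoes, the empty stand at (300,215), and the horn at (300,300). Top view: the stands are at (185,195) and (270,175), and the horn at (370,190). Next I measure the arm directions and toes from depth.

Run:
```python
from h import *
def ld(n):
    return cv2.imread(f'pics/{n}.png'),np.load(f'pics/{n}_d.npy'),dict(np.load(f'pics/{n}_c.npz'))
def fit(P):
    m=P.mean(0);w,v=np.linalg.eigh(np.cov((P-m).T));d=v[:,-1];d=d*np.sign(d[0]);return m,d
for n in('top0','side0'):
    p,d,c=ld(n);W=cloud(c,d);ok=d>0
    for nm,q,zl,zh in(('stand',(.525,.307),.155,.178),('stoes',(.525,.307),.18,.2),('spare',(.598,.028),.155,.178),('horn',(.544,-.278),.157,.175)):
        r=ok&(abs(W[...,0]-q[0])<.15)&(abs(W[...,1]-q[1])<(.045 if nm!='stand' else .04))&(W[...,2]>zl)&(W[...,2]<zh)
        P=W[r]; 
        if len(P)<5: print(n,nm,len(P));continue
        m,dd=fit(P[:,:2]);print(n,nm,len(P),m.round(4),np.degrees(np.arctan2(dd[1],dd[0])).round(1),P.min(0).round(3),P.max(0).round(3),np.percentile(P[:,2],90).round(4))
        if nm=='stoes':
            dv=np.array([np.cos(-.24),np.sin(-.24)]);s=(P[:,:2]-[.525,.307])@dv;t=(P[:,:2]-[.525,.307])@[-dv[1],dv[0]]
            for a in(-.068,0,.068):
                k=abs(s-a)<.025; print(a,k.sum(),P[k].mean(0).round(4),P[k].max(0).round(4),np.ptp(t[k]).round(4))
    z=cv2.resize(p[(120 if n=='top0' else 80):(260 if n=='top0' else 240),(80 if n=='top0' else 150):(300 if n=='top0' else 370)],None,fx=3.5,fy=3.5,interpolation=cv2.INTER_CUBIC);cv2.imwrite(f'pics/{n}_z.png',z[:600,:800])
```

```text
top0 stand 444 [0.5206 0.3048] -5.6 [0.41  0.267 0.155] [0.641 0.346 0.178] 0.1734
top0 stoes 194 [0.5244 0.3042] -8.5 [0.453 0.266 0.18 ] [0.597 0.35  0.193] 0.19
-0.068 68 [0.4612 0.3138 0.1853] [0.4705 0.3497 0.1931] 0.0696
0 61 [0.5261 0.304  0.1858] [0.5345 0.3358 0.1932] 0.0653
0.068 65 [0.5889 0.2944 0.1856] [0.5967 0.3301 0.1934] 0.0644
top0 spare 360 [0.593  0.0241] 9.6 [ 0.484 -0.     0.155] [0.711 0.048 0.175] 0.1674
top0 horn 829 [ 0.5897 -0.2748] 6.6 [ 0.463 -0.304  0.157] [ 0.693 -0.233  0.175] 0.1696
side0 stand 330 [0.5113 0.2994] -6.9 [0.411 0.267 0.155] [0.634 0.346 0.178] 0.1704
side0 stoes 94 [0.5217 0.2974] -9.1 [0.454 0.265 0.18 ] [0.595 0.33  0.19 ] 0.1883
-0.068 33 [0.4597 0.3069 0.1852] [0.4669 0.3304 0.1898] 0.0508
0 31 [0.5244 0.2982 0.1853] [0.5314 0.3236 0.1904] 0.0474
0.068 30 [0.587  0.2861 0.185 ] [0.5949 0.314  0.1894] 0.05
side0 spare 485 [0.5897 0.0209] 9.7 [0.483 0.    0.155] [0.708 0.049 0.172] 0.1647
side0 horn 2079 [ 0.5902 -0.2791] 5.0 [ 0.463 -0.304  0.157] [ 0.694 -0.233  0.175] 0.1663
```

```bash
python3 -m inch '[[40,-55,30,-10],[40,-55,20,-10],[40,-55,20,-10],[40,-50,10,-10],[40,-40,0,-10]]' 45 80
```

```text
time_s: 1.68
tcp_pos: [0.3267, 0.4013, 0.325]
tcp_rot: [[-0.454, 0.891, 0.001], [0.891, 0.454, 0.003], [0.002, 0.003, -1.0]]
contact_force: [0.1, -0.3, -0.5]
width: 0.45
```

View pics/side0_z.png

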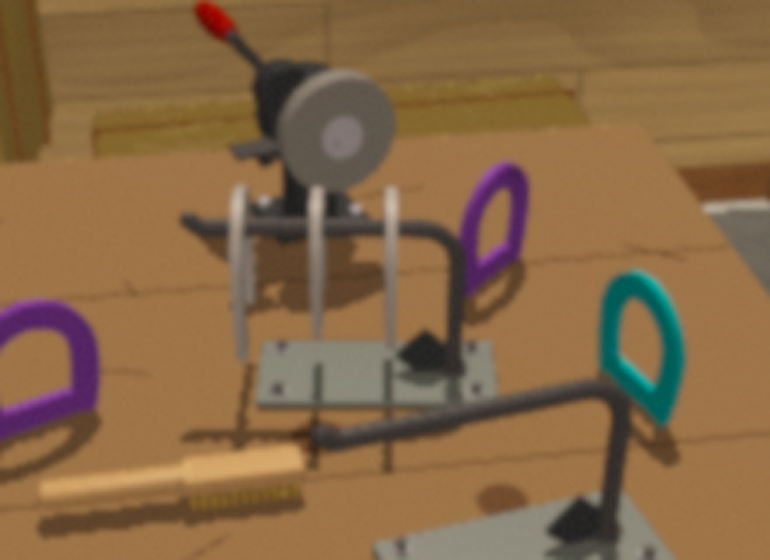

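View pics/top0_z.png

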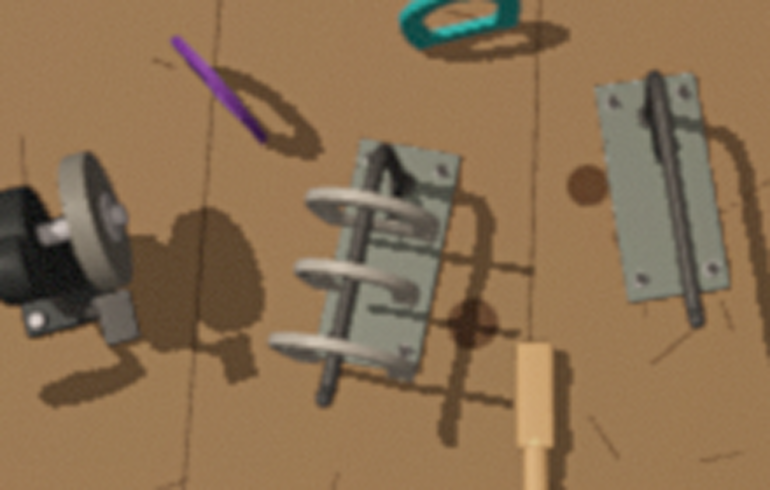

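```bash
python3 -m inch '[[40,-40,0,-10],[40,-40,0,-10],[40,-40,0,-10],[40,-35,10,-10],[20,-20,10,0]]' 45 80
python3 - <<'E'
from h import *
p,d,c=shot('wrist','w1')
for k in('keg_large_toe','keg_small_toe','bar_shoe_toe','stand_arm'):
    print(k,[(np.round(r['position'],4),round(r['conf'],2)) for r in spotter.mark_of('wrist',k)][:4])
E
```

```text
time_s: 2.3
tcp_pos: [0.5073, 0.2243, 0.344]
tcp_rot: [[0.225, 0.974, 0.001], [0.974, -0.225, -0.001], [-0.0, 0.001, -1.0]]
contact_force: [0.1, -0.2, 0.7]
width: 0.451
keg_large_toe [(array([0.4669, 0.3168, 0.1889]), 0.78), (array([0.5248, 0.3044, 0.1902]), 0.63)]
keg_small_toe [(array([0.5257, 0.3054, 0.1878]), 0.69)]
bar_shoe_toe [(array([ 0.2183,  0.3988, -0.002 ]), 0.83), (array([0.3846, 0.1503, 0.0177]), 0.48)]
stand_arm [(array([0.5268, 0.3075, 0.1664]), 0.66)]
```

View pics/w1.png

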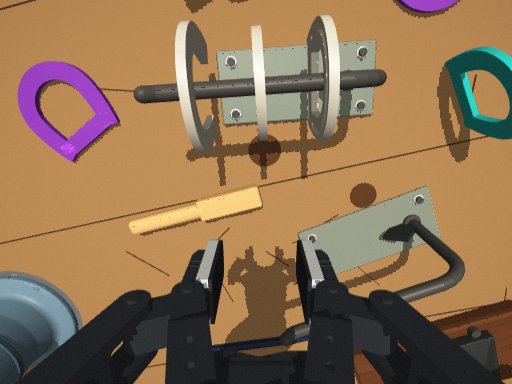

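The wrist view shows the shoes at u≈190, 258 and 323, and the arm from (138,95) to (383,77). I'll fit each toe and the arm line in 3D from this depth.

```bash
cat >> h.py <<'E'
def ld(n):
    return cv2.imread(f'pics/{n}.png'),np.load(f'pics/{n}_d.npy'),dict(np.load(f'pics/{n}_c.npz'))
def line(P):
    vx,vy,x0,y0=cv2.fitLine(P[:,:2].astype(np.float32),cv2.DIST_HUBER,0,.001,.001).ravel(); s=np.sign(vx);return np.array([x0,y0]),np.array([vx,vy])*s
E
python3 - <<'E'
from h import *
p,d,c=ld('w1');W=cloud(c,d);ok=d>0
def sel(q,hx,hy,zl,zh,ang=-.23):
    dv=np.array([np.cos(ang),np.sin(ang)]);r=W[...,:2]-np.array(q);return ok&(abs(r@dv)<hx)&(abs(r@[-dv[1],dv[0]])<hy)&(W[...,2]>zl)&(W[...,2]<zh)
# arm: points between shoes
m=np.zeros_like(ok)
for s in(-.1,-.034,.034,.095):
    m|=sel((.526+s*.974,.307-s*.225),.012,.014,.157,.18)
P=W[m];x0,dv=line(P);print('arm',len(P),x0,np.degrees(np.arctan2(dv[1],dv[0])),np.percentile(P[:,2],[50,80,95]))
for s in(-.1,-.034,.034,.095):
    q=sel((.526+s*.974,.307-s*.225),.012,.014,.157,.18);print(s,q.sum(),W[q].mean(0).round(4),np.percentile(W[q][:,2],90).round(4))
for s in(-.068,0,.068):
    q=sel((.526+s*.974,.307-s*.225),.025,.04,.178,.2);P=W[q];a,b=line(P);print(s,len(P),P.mean(0).round(4),'maxz',np.percentile(P[:,2],[90,98]).round(4),'ang',np.degrees(np.arctan2(b[1],b[0])).round(1), 'offarm',((a-x0)@[-dv[1],dv[0]]).round(4))
# arm tip/ends along
q=sel((.526,.307),.14,.013,.155,.182);s=(W[q][:,:2]-[.526,.307])@dv;print('arm ext',s.min(),s.max())
E
```

```text
arm 1723 [0.52910465 0.3043729 ] -9.602522 [0.16628073 0.16773029 0.17214016]
-0.1 370 [0.4285 0.3219 0.1692] 0.173
-0.034 449 [0.4918 0.3102 0.1653] 0.1673
0.034 457 [0.5593 0.2992 0.1657] 0.1678
0.095 447 [0.6191 0.2893 0.1654] 0.1677
-0.068 1087 [0.4672 0.3174 0.1865] maxz [0.1906 0.1915] ang 80.9 offarm 0.0025
0 865 [0.5311 0.3052 0.1871] maxz [0.1912 0.1919] ang 80.8 offarm 0.0012
0.068 1105 [0.5933 0.2949 0.1867] maxz [0.1912 0.1921] ang 80.7 offarm 0.0014
arm ext -0.1107583206420519 0.12342479342890733
```

```bash
python3 -m inch '[[-22,46,0,3.4],[-21,45,0,0],[0,0,-50,0],[0,0,-40,0],[0,0,-15,0]]' 45 80
python3 - <<'E'
from h import *
p,d,c=shot('wrist','w2')
E
```

```text
time_s: 3.18
tcp_pos: [0.4583, 0.3195, 0.235]
tcp_rot: [[0.156, 0.988, -0.005], [0.988, -0.156, -0.004], [-0.004, -0.005, -1.0]]
contact_force: [-0.6, -0.4, 1.3]
width: 0.453
```

View pics/w2.png

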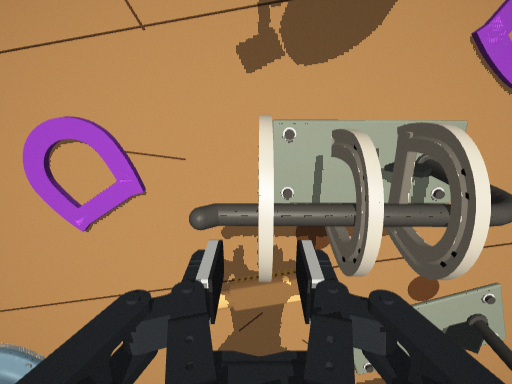

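```bash
python3 -m inch '[[0,0,-10,0],[0,0,0,0],[0,0,0,0],[0,0,0,0],[0,0,0,0]]' 45 80
```

```text
time_s: 3.85
tcp_pos: [0.4624, 0.3189, 0.229]
tcp_rot: [[0.161, 0.987, 0.001], [0.987, -0.161, 0.001], [0.001, 0.001, -1.0]]
contact_force: [0.4, 0.4, 0.6]
width: 0.455
```

```bash
python3 -m inch '[[2,-3,-16,0],[0,0,-12,0],[0,0,-8,0],[0,0,0,0],[0,0,0,0]]' 45 80; python3 -m inch '[[0,0,0,0],[0,0,0,0],[0,0,0,0],[0,0,0,0],[0,0,0,0]]' 0 80
```

```text
time_s: 4.47
tcp_pos: [0.4643, 0.3159, 0.1925]
tcp_rot: [[0.161, 0.987, 0.0], [0.987, -0.161, 0.0], [0.0, 0.0, -1.0]]
contact_force: [0.0, 0.1, 1.4]
width: 0.453
time_s: 5.1
tcp_pos: [0.464, 0.3163, 0.1931]
tcp_rot: [[0.16, 0.987, -0.0], [0.987, -0.16, 0.001], [0.001, -0.0, -1.0]]
contact_force: [-3.0, 0.0, 6.1]
width: 0.087
```

```bash
python3 -m inch '[[0,0,0,0],[0,0,0,0],[0,0,8,0],[0,0,8,0],[0,0,8,0]]' 0 80
python3 - <<'E'
from h import *
p,d,c=shot('wrist','w3');shot('side','s3')
E
```

```text
time_s: 5.72
tcp_pos: [0.464, 0.3152, 0.2163]
tcp_rot: [[0.161, 0.987, -0.0], [0.987, -0.161, -0.001], [-0.001, -0.0, -1.0]]
contact_force: [-0.0, 0.1, -3.2]
width: 0.079
```

View pics/w3.png

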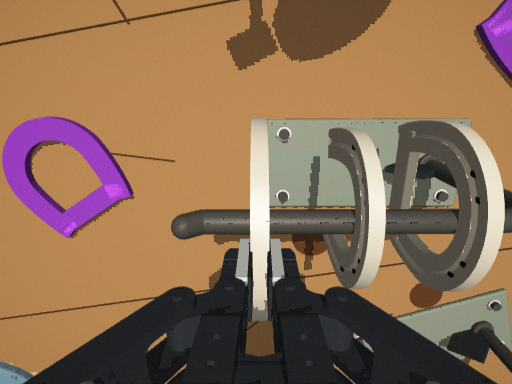

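View pics/s3.png

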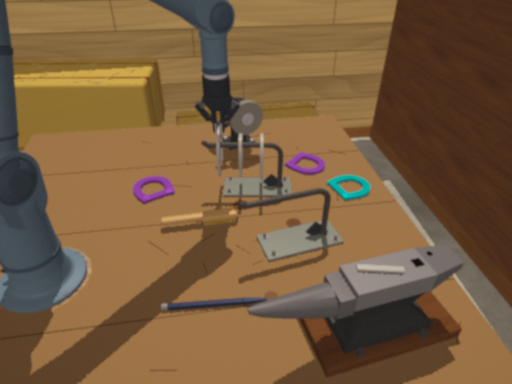

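```bash
python3 -m inch '[[0,0,30,0],[0,0,40,0],[0,0,40,0],[0,0,20,0],[0,-20,10,0]]' 0 80; python3 -m inch '[[10,-50,0,4],[15,-50,0,5],[15,-50,0,5],[20,-50,0,5],[20,-30,0,0]]' 0 80
python3 - <<'E'
from h import *
p,d,c=shot('wrist','w4')
for k in('spare_arm',):
    print(k,[(np.round(r['position'],4),round(r['conf'],2)) for r in spotter.mark_of('wrist',k)][:4])
E
```

```text
time_s: 6.45
tcp_pos: [0.4638, 0.2972, 0.3575]
tcp_rot: [[0.157, 0.988, 0.001], [0.988, -0.157, 0.002], [0.002, 0.001, -1.0]]
contact_force: [-0.2, 0.3, -3.7]
width: 0.084
time_s: 7.08
tcp_pos: [0.5431, 0.0595, 0.3555]
tcp_rot: [[-0.164, 0.987, -0.002], [0.987, 0.164, -0.001], [-0.001, -0.002, -1.0]]
contact_force: [-0.0, 1.3, -4.1]
width: 0.087
spare_arm [(array([0.5981, 0.0297, 0.1629]), 0.57)]
```

View pics/w4.png

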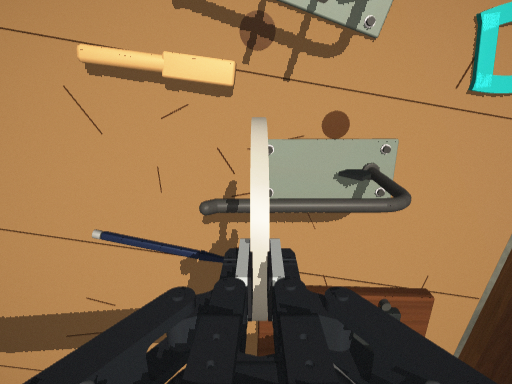

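The held shoe is square above the spare arm, which runs from (205,208) to (405,200).

Run:
```python
from h import *
p,d,c=ld('w4');W=cloud(c,d)
a=np.radians(9.65);dv=np.array([np.cos(a),np.sin(a)]);r=W[...,:2]-[.595,.0245];S=r@dv;T=r@[-dv[1],dv[0]]
m=(d>0)&(abs(T)<.014)&(W[...,2]>.15)&(W[...,2]<.185)
print(S[m].min(),S[m].max())
b=m&(S>-.085)&(S<.09);P=W[b];x0,v=line(P);print(len(P),x0,np.degrees(np.arctan2(v[1],v[0])),np.percentile(P[:,2],[50,90]))
```

```text
-0.10957833640972908 0.1276268173877944
2023 [0.5725844  0.01777172] 9.495107 [0.1647126  0.16638243]
```

```bash
python3 -m inch '[[2,-25,0,0],[0,-20,-10,0],[0,0,-20,0],[0,0,-10,0],[0,0,0,0]]' 0 80; python3 -m inch '[[0,0,0,0],[0,0,0,0],[0,0,0,0],[0,0,0,0],[0,0,0,0]]' 0 80
```

```text
time_s: 7.8
tcp_pos: [0.5447, 0.021, 0.3149]
tcp_rot: [[-0.17, 0.985, -0.004], [0.985, 0.17, -0.0], [0.0, -0.004, -1.0]]
contact_force: [0.1, 0.5, -4.0]
width: 0.084
time_s: 8.43
tcp_pos: [0.5461, 0.0208, 0.3165]
tcp_rot: [[-0.169, 0.986, 0.0], [0.986, 0.169, 0.0], [0.0, 0.0, -1.0]]
contact_force: [0.3, -0.7, -3.6]
width: 0.077
```

```bash
python3 -m inch '[[-1,-6,0,0],[0,0,-25,0],[0,0,-30,0],[0,0,-30,0],[0,0,-20,0]]' 0 80; python3 -m inch '[[0,0,-9,0],[0,0,-5,0],[0,0,0,0],[0,0,0,0],[0,0,0,0]]' 0 80
```

```text
time_s: 9.05
tcp_pos: [0.5442, 0.0143, 0.2099]
tcp_rot: [[-0.169, 0.986, -0.002], [0.986, 0.169, -0.001], [-0.0, -0.002, -1.0]]
contact_force: [-0.6, 0.5, -3.4]
width: 0.084
time_s: 9.68
tcp_pos: [0.5456, 0.0148, 0.1981]
tcp_rot: [[-0.169, 0.986, 0.001], [0.986, 0.169, 0.0], [0.0, 0.001, -1.0]]
contact_force: [-0.6, -0.9, -2.9]
width: 0.081
```

```bash
python3 -m inch '[[0,0,-2,0],[0,0,-2,0],[0,0,-1,0],[0,0,0,0],[0,0,0,0]]' 0 80; python3 -c "
from h import *
shot('wrist','w5');shot('side','s5')"
```

```text
time_s: 10.3
tcp_pos: [0.5452, 0.0148, 0.1931]
tcp_rot: [[-0.169, 0.986, 0.0], [0.986, 0.169, 0.001], [0.001, 0.0, -1.0]]
contact_force: [-3.2, 0.0, 5.5]
width: 0.076
```

View pics/w5.png

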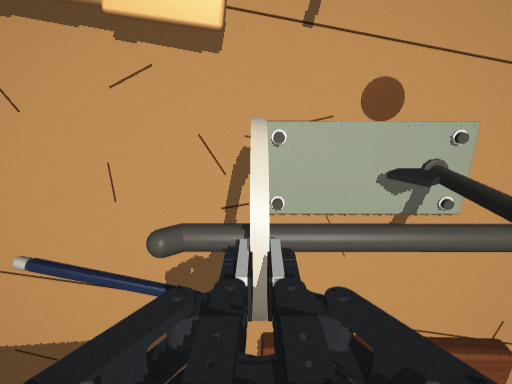

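View pics/s5.png

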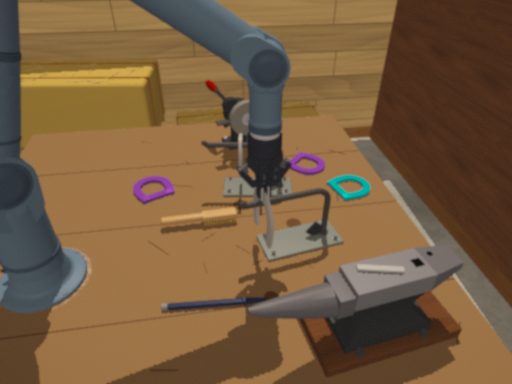

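The shoe is seated: the reaction is upward and it straddles the arm at (258,235). Release.

```bash
python3 -m inch '[[0,0,0,0],[0,0,0,0],[0,0,0,0],[0,0,0,0],[0,0,15,0]]' 45 80; python3 -m inch '[[0,0,30,0],[0,0,40,0],[0,10,40,0],[0,50,10,0],[0,50,0,0]]' 45 80;  python3 -c "
from h import *
shot('wrist','w6')"
```

```text
time_s: 11.02
tcp_pos: [0.544, 0.0147, 0.2067]
tcp_rot: [[-0.169, 0.986, -0.003], [0.986, 0.169, -0.001], [-0.0, -0.003, -1.0]]
contact_force: [1.3, 0.8, 0.5]
width: 0.447
time_s: 11.65
tcp_pos: [0.5465, 0.1253, 0.3308]
tcp_rot: [[-0.167, 0.986, 0.005], [0.986, 0.167, 0.003], [0.002, 0.006, -1.0]]
contact_force: [0.4, 0.1, 0.4]
width: 0.449
```

View pics/w6.png

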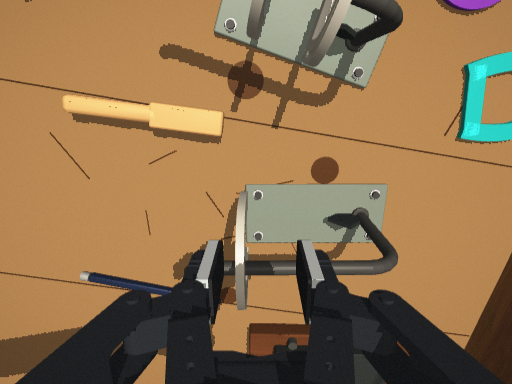

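```bash
python3 -m inch '[[-4,45,0,-5],[-5,45,0,-5],[-5,45,0,-5],[-4,44,0,-4],[0,0,0,0]]' 45 80; python3 -m inch '[[0,0,-30,0],[0,0,-30,0],[0,0,-20,0],[0,0,-10,0],[0,0,0,0]]' 45 80;  python3 -c "
from h import *
shot('wrist','w7')"
```

```text
time_s: 12.32
tcp_pos: [0.525, 0.3099, 0.3276]
tcp_rot: [[0.152, 0.988, -0.0], [0.988, -0.152, 0.002], [0.002, -0.001, -1.0]]
contact_force: [0.2, -1.0, 0.8]
width: 0.448
time_s: 12.95
tcp_pos: [0.5271, 0.3033, 0.2373]
tcp_rot: [[0.161, 0.987, -0.0], [0.987, -0.161, -0.001], [-0.001, -0.0, -1.0]]
contact_force: [1.1, 0.5, 0.3]
width: 0.447
```

View pics/w7.png

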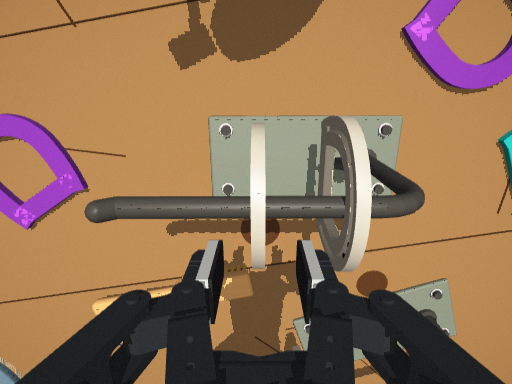

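Fingers are centred on the small shoe: shoe at u≈258, jaws at 210 and 310. Descend.

```bash
python3 -m inch '[[1,2,-20,0],[0,0,-14,0],[0,0,-10,0],[0,0,0,0],[0,0,0,0]]' 45 80; python3 -m inch '[[0,0,0,0],[0,0,0,0],[0,0,0,0],[0,0,0,0],[0,0,0,0]]' 0 80
```

```text
time_s: 13.62
tcp_pos: [0.5284, 0.3058, 0.1936]
tcp_rot: [[0.161, 0.987, 0.001], [0.987, -0.161, 0.0], [0.0, 0.0, -1.0]]
contact_force: [0.1, -0.4, 0.5]
width: 0.452
time_s: 14.25
tcp_pos: [0.528, 0.3062, 0.1942]
tcp_rot: [[0.161, 0.987, -0.0], [0.987, -0.161, 0.001], [0.001, -0.0, -1.0]]
contact_force: [-2.4, -1.0, 5.5]
width: 0.082
```

```bash
python3 -m inch '[[0,0,10,0],[0,0,30,0],[0,0,40,0],[0,0,40,0],[0,-15,30,0]]' 0 80; python3 -m inch '[[10,-50,0,4],[20,-52,0,5],[25,-52,0,5],[25,-52,0,5],[20,-50,0,0]]' 0 80; python3 -m inch '[[0,0,0,0],[0,0,0,0],[0,0,0,0],[0,0,0,0],[0,0,0,0]]' 0 80
```

```text
time_s: 14.88
tcp_pos: [0.5278, 0.2922, 0.3443]
tcp_rot: [[0.158, 0.987, 0.001], [0.987, -0.158, 0.001], [0.001, 0.001, -1.0]]
contact_force: [-0.3, 0.2, -3.9]
width: 0.081
time_s: 15.5
tcp_pos: [0.6283, 0.0324, 0.3424]
tcp_rot: [[-0.169, 0.986, -0.001], [0.986, 0.169, -0.001], [-0.001, -0.001, -1.0]]
contact_force: [-0.6, 0.7, -2.7]
width: 0.079
time_s: 16.12
tcp_pos: [0.6279, 0.0359, 0.3434]
tcp_rot: [[-0.171, 0.985, -0.0], [0.985, 0.171, 0.0], [0.0, -0.0, -1.0]]
contact_force: [-0.8, -0.1, -3.4]
width: 0.081
```

```bash
python3 -m inch '[[0,-7,0,0],[0,0,-30,0],[0,0,-35,0],[0,0,-35,0],[0,0,-25,0]]' 0 80; python3 -m inch '[[0,0,-15,0],[0,0,-7,0],[0,0,-1,0],[0,0,0,0],[0,0,0,0]]' 0 80; python3 -c "
from h import *
shot('wrist','w8');shot('side','s8')"
```

```text
time_s: 16.75
tcp_pos: [0.6273, 0.0272, 0.2167]
tcp_rot: [[-0.169, 0.986, -0.002], [0.986, 0.169, -0.001], [-0.0, -0.002, -1.0]]
contact_force: [0.3, 0.3, -2.8]
width: 0.083
time_s: 17.38
tcp_pos: [0.6288, 0.0278, 0.1965]
tcp_rot: [[-0.169, 0.986, 0.002], [0.986, 0.169, 0.0], [0.0, 0.002, -1.0]]
contact_force: [0.2, -0.4, -3.6]
width: 0.079
```

View pics/w8.png

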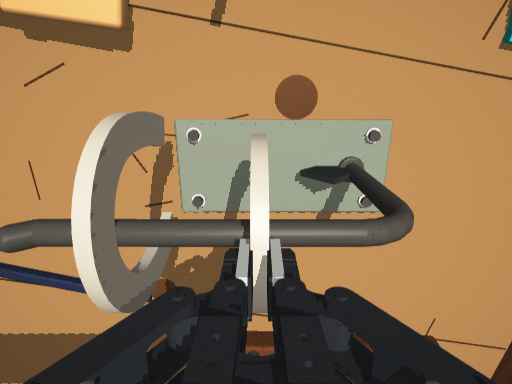

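View pics/s8.png

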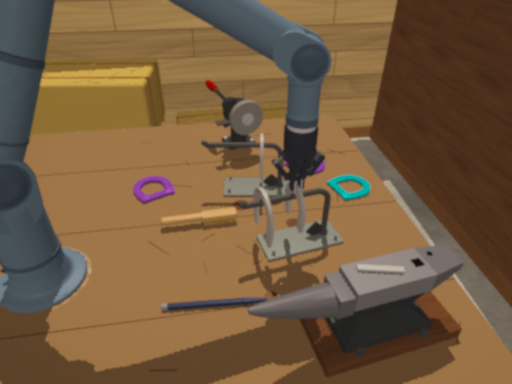

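The small shoe is over the arm at (258,232), just above seating, and the large one hangs untouched at (100,230). Lower 3 mm, release, then retreat toward the bar shoe.

```bash
python3 -m inch '[[0,0,-2,0],[0,0,-1,0],[0,0,0,0],[0,0,0,0],[0,0,0,0]]' 0 80; python3 -m inch '[[0,0,0,0],[0,0,0,0],[0,0,0,0],[0,0,0,0],[0,0,12,0]]' 45 80; python3 -m inch '[[0,0,30,0],[0,0,40,0],[0,10,40,0],[-5,50,10,0],[-5,50,0,-5]]' 45 80;  python3 -c "
from h import *
shot('wrist','w9')"
```

```text
time_s: 18.1
tcp_pos: [0.6286, 0.0278, 0.1943]
tcp_rot: [[-0.169, 0.986, 0.001], [0.986, 0.169, 0.001], [0.001, 0.001, -1.0]]
contact_force: [-2.5, 0.5, 5.1]
width: 0.081
time_s: 18.73
tcp_pos: [0.6271, 0.0278, 0.2036]
tcp_rot: [[-0.169, 0.986, -0.003], [0.986, 0.169, -0.0], [0.0, -0.003, -1.0]]
contact_force: [0.0, 0.2, 0.1]
width: 0.447
time_s: 19.35
tcp_pos: [0.6194, 0.1379, 0.3278]
tcp_rot: [[-0.078, 0.997, 0.005], [0.997, 0.078, 0.002], [0.002, 0.005, -1.0]]
contact_force: [0.5, -0.7, -0.1]
width: 0.449
```

View pics/w9.png

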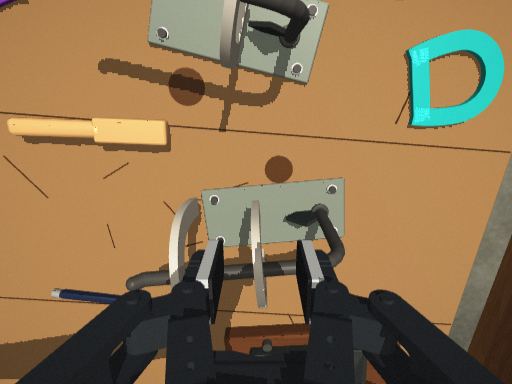

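Both keg shoes hang on the spare arm, at (183,250) and (257,255). Next is the bar shoe.

```bash
python3 -m inch '[[-7,40,0,-5],[-7,40,0,-5],[-7,40,0,-4],[-6,35,0,0],[0,0,0,0]]' 45 80; python3 -m inch '[[0,0,-30,0],[0,0,-30,0],[0,0,-20,0],[0,0,-10,0],[0,0,0,0]]' 45 80;  python3 -c "
from h import *
shot('wrist','w10')"
```

```text
time_s: 20.02
tcp_pos: [0.5893, 0.2984, 0.3244]
tcp_rot: [[0.152, 0.988, -0.001], [0.988, -0.152, 0.002], [0.002, -0.001, -1.0]]
contact_force: [-0.4, -0.1, 0.4]
width: 0.45
time_s: 20.65
tcp_pos: [0.5911, 0.2923, 0.2342]
tcp_rot: [[0.161, 0.987, -0.0], [0.987, -0.161, -0.001], [-0.001, -0.0, -1.0]]
contact_force: [-0.4, 0.9, -0.7]
width: 0.445
```

View pics/w10.png

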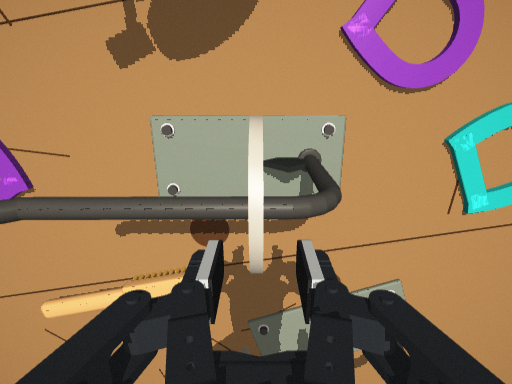

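The bar shoe is at u≈256, between the jaws.

```bash
python3 -m inch '[[0,2,-20,0],[0,0,-12,0],[0,0,-9,0],[0,0,0,0],[0,0,0,0]]' 45 80; python3 -m inch '[[0,0,0,0],[0,0,0,0],[0,0,0,0],[0,0,0,0],[0,0,0,0]]' 0 100; python3 -m inch '[[0,0,8,0],[0,0,8,0],[0,0,7,0],[0,0,4,0],[0,0,0,0]]' 0 100; python3 -c "
from h import *
shot('wrist','w11');shot('side','s11')"
```

```text
time_s: 21.32
tcp_pos: [0.5914, 0.2947, 0.1937]
tcp_rot: [[0.161, 0.987, 0.001], [0.987, -0.161, 0.0], [0.0, 0.001, -1.0]]
contact_force: [-0.2, -0.6, -0.3]
width: 0.452
time_s: 21.95
tcp_pos: [0.5912, 0.2951, 0.1943]
tcp_rot: [[0.161, 0.987, 0.0], [0.987, -0.161, 0.001], [0.001, 0.0, -1.0]]
contact_force: [-2.4, 0.1, 6.4]
width: 0.075
time_s: 22.58
tcp_pos: [0.5913, 0.2948, 0.2208]
tcp_rot: [[0.161, 0.987, 0.001], [0.987, -0.161, 0.0], [0.0, 0.001, -1.0]]
contact_force: [1.1, -0.5, -5.1]
width: 0.071
```

View pics/w11.png

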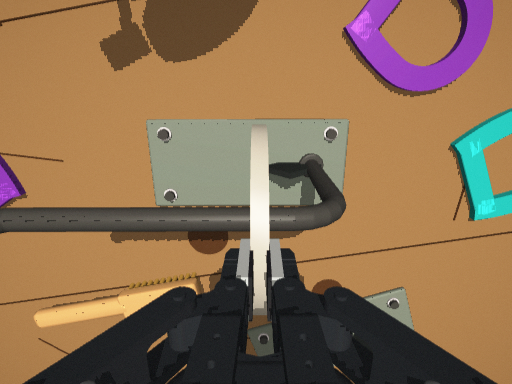

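View pics/s11.png

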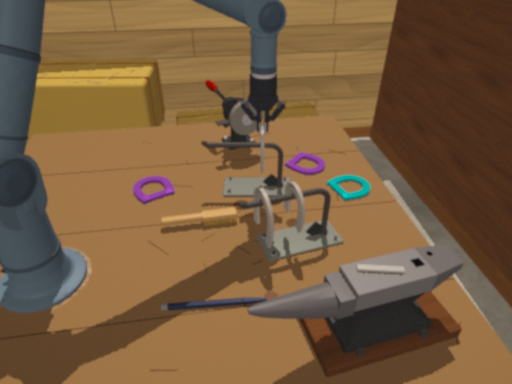

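```bash
python3 -m inch '[[-15,2.5,0,0],[-20,3.3,0,0],[-20,3.3,0,0],[-20,3.3,0,0],[-20,3.3,0,0]]' 0 100; python3 -m inch '[[-25,4.2,0,0],[-25,4.2,0,0],[-25,4.2,0,0],[-25,4.2,0,0],[-25,4.2,0,0]]' 0 100; python3 -c "
from h import *
shot('wrist','w12');shot('side','s12')"
```

```text
time_s: 23.3
tcp_pos: [0.4941, 0.3107, 0.2202]
tcp_rot: [[0.16, 0.987, -0.001], [0.987, -0.16, 0.0], [-0.0, -0.001, -1.0]]
contact_force: [0.0, -0.3, -4.3]
width: 0.074
time_s: 23.92
tcp_pos: [0.3694, 0.3313, 0.2204]
tcp_rot: [[0.161, 0.987, -0.001], [0.987, -0.161, 0.0], [0.0, -0.001, -1.0]]
contact_force: [0.3, 0.1, -5.6]
width: 0.078
```

View pics/w12.png

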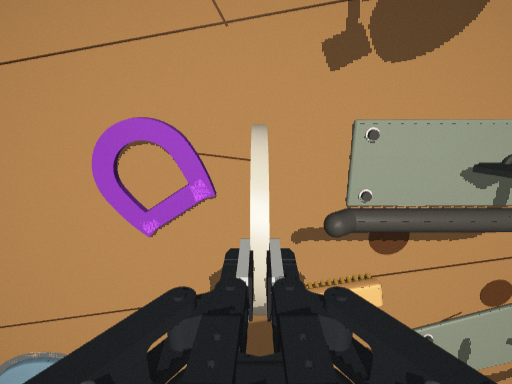

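View pics/s12.png

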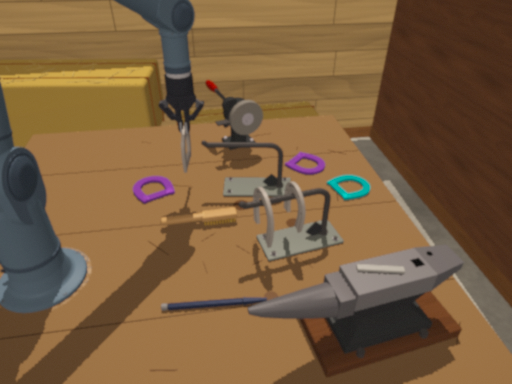

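The bar shoe is clear of the arm tip, which is at (335,222). Measuring the horn while travelling.

```bash
python3 -m inch '[[0,-10,40,0],[10,-40,40,0],[15,-50,10,5],[15,-55,0,5],[15,-55,0,5]]' 0 100; python3 -m inch '[[0,-60,0,3],[0,-60,0,0],[0,-60,0,0],[0,-60,0,0],[-10,-55,0,0]]' 0 100
python3 - <<'E'
from h import *
shot('top','t13');shot('side','s13')
for n in('top0','side0','s13','t13'):
    p,d,c=ld(n);W=cloud(c,d)
    b=(d>0)&(W[...,0]>.45)&(W[...,0]<.64)&(abs(W[...,1]+.28)<.045)&(W[...,2]>.12)&(W[...,2]<.178)
    P=W[b];print(n)
    for x in np.arange(.46,.64,.02):
        q=P[abs(P[:,0]-x)<.01]
        if len(q)<4: continue
        print(x.round(2),len(q),q[:,1].min().round(4),q[:,1].max().round(4),np.percentile(q[:,2],92).round(4),q[q[:,2]>np.percentile(q[:,2],75)][:,1].mean().round(4))
    print(P[:,0].min())
    print([(np.round(r['position'],4),round(r['conf'],2)) for r in spotter.mark_of('top' if n[0]=='t' else 'side','horn')][:2])
E
```

```text
time_s: 24.65
tcp_pos: [0.4265, 0.119, 0.3106]
tcp_rot: [[-0.102, 0.995, 0.001], [0.995, 0.102, 0.002], [0.002, 0.001, -1.0]]
contact_force: [1.3, -0.8, -5.3]
width: 0.076
time_s: 25.28
tcp_pos: [0.4156, -0.1769, 0.3101]
tcp_rot: [[-0.149, 0.989, 0.002], [0.989, 0.149, 0.002], [0.002, 0.002, -1.0]]
contact_force: [0.7, -0.1, -5.7]
width: 0.074
top0
0.46 11 -0.2963 -0.2849 0.1689 -0.2902
0.48 50 -0.2993 -0.2763 0.1662 -0.2891
0.5 71 -0.301 -0.2681 0.1657 -0.2861
0.52 87 -0.3015 -0.2622 0.1666 -0.284
0.54 99 -0.3044 -0.2574 0.166 -0.2817
0.56 113 -0.3003 -0.251 0.1657 -0.2792
0.58 125 -0.3031 -0.2463 0.166 -0.2754
0.6 133 -0.3057 -0.2415 0.1663 -0.2761
0.62 152 -0.3035 -0.235 0.1665 -0.2615
0.46344049946288857
[(array([ 0.5429, -0.2814,  0.1667]), 0.58)]
side0
0.46 35 -0.2979 -0.2854 0.164 -0.2918
0.48 144 -0.3007 -0.2768 0.1644 -0.2896
0.5 197 -0.3024 -0.2716 0.1641 -0.2866
0.52 240 -0.3033 -0.2655 0.164 -0.2839
0.54 271 -0.3033 -0.2631 0.164 -0.2822
0.56 308 -0.3041 -0.2584 0.1638 -0.279
0.58 331 -0.3037 -0.2528 0.1637 -0.2759
0.6 353 -0.3036 -0.2459 0.164 -0.2735
0.62 454 -0.304 -0.236 0.1645 -0.2656
0.4627652060373838
[(array([ 0.546 , -0.2784,  0.1705]), 0.83)]
s13
0.46 36 -0.2987 -0.285 0.1642 -0.2907
0.48 144 -0.3014 -0.2767 0.1645 -0.2903
0.5 197 -0.3018 -0.2706 0.1642 -0.2872
0.52 241 -0.3033 -0.2652 0.164 -0.2842
0.54 272 -0.3033 -0.2626 0.1643 -0.2817
0.56 299 -0.3045 -0.2566 0.1639 -0.2794
0.58 336 -0.3043 -0.2522 0.1639 -0.2757
0.6 356 -0.3034 -0.2451 0.1638 -0.2734
0.62 457 -0.304 -0.2357 0.1643 -0.2655
0.4626731252929694
[(array([ 0.546 , -0.2784,  0.1705]), 0.83)]
t13
0.56 78 -0.3018 -0.251 0.1671 -0.2797
0.58 120 -0.304 -0.2469 0.1657 -0.274
0.6 137 -0.3044 -0.2416 0.1654 -0.2737
0.62 156 -0.3042 -0.2351 0.1669 -0.2631
0.5521788745548185
[(array([ 0.5429, -0.2814,  0.1667]), 0.58)]
```

```bash
python3 -m inch '[[-5,-40,0,0],[0,-45,-10,-0.8],[0,-35,-30,0],[0,0,-40,0],[0,0,-18,0]]' 0 100; python3 -m inch '[[0,0,0,0],[0,0,0,0],[0,0,0,0],[0,0,0,0],[0,0,0,0]]' 0 100; python3 -c "
from h import *
shot('wrist','w14');shot('side','s14')"
```

```text
time_s: 26.2
tcp_pos: [0.3959, -0.2808, 0.2218]
tcp_rot: [[-0.142, 0.99, 0.009], [0.99, 0.142, -0.006], [-0.007, 0.008, -1.0]]
contact_force: [-0.3, 0.5, -5.2]
width: 0.078
time_s: 26.82
tcp_pos: [0.3972, -0.2837, 0.2239]
tcp_rot: [[-0.138, 0.99, 0.012], [0.99, 0.138, -0.009], [-0.01, 0.011, -1.0]]
contact_force: [0.1, 0.6, -5.2]
width: 0.075
```

View pics/w14.png

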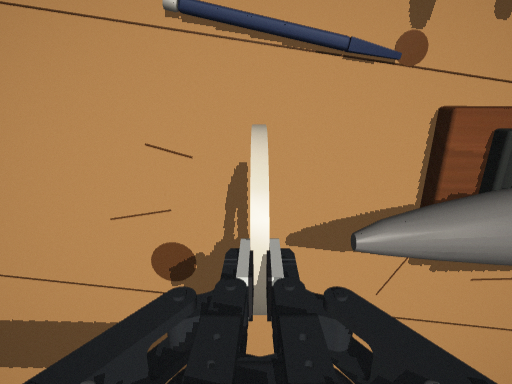

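View pics/s14.png

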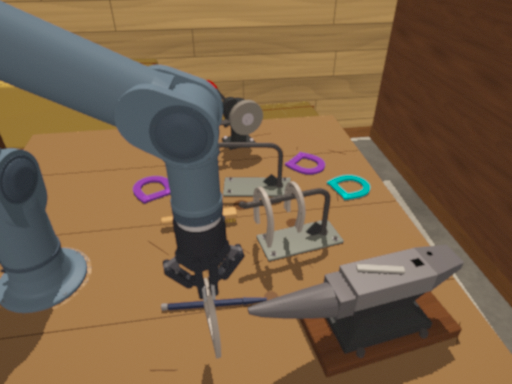

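```bash
python3 -c "
from h import *
s=arm.read_state();print(np.round(s['qpos'],3),s['tcp_pos'])"
```

```text
[-1.2   -0.41   1.57   2.06   0.465  1.113  0.297] [ 0.39703759 -0.28351919  0.2236983 ]
```

```bash
cat > kin.py <<'E'
from h import *
from scipy.spatial.transform import Rotation as Ro
from scipy.optimize import least_squares
def fk(q,prm,sg=(1,1,1,1,1,1,1)):
    L1,L2,h1,dT,yaw,a=prm[:6]; q=np.array(q)*sg
    R=Ro.from_euler('z',yaw)*Ro.from_euler('z',q[0]);p=np.array([0,0,h1])
    R=R*Ro.from_euler('y',q[1])*Ro.from_euler('z',q[2]);p=p+R.apply([a,0,L1])
    R=R*Ro.from_euler('y',q[3])*Ro.from_euler('z',q[4]);p=p+R.apply([-a if False else 0,0,L2])
    R=R*Ro.from_euler('y',q[5])*Ro.from_euler('z',q[6]);p=p+R.apply([0,0,dT])
    return p,R.as_matrix()
E
cat > fitk.py <<'E'
from kin import *
import itertools
s=arm.read_state()
q0=[-1.448,.383,.044,1.598,-.018,1.161,-.05];p0=[.1422,.6334,.2519]
R0=np.array([[-.97574,.21893,0],[.21893,.97574,0],[0,0,-1]])
data=[(q0,np.array(p0),R0),(s['qpos'],np.array(s['tcp_pos']),np.array(s['tcp_rot']))]
best=[]
for sg in itertools.product((1,),(1,),(1,-1),(1,),(1,-1),(1,),(1,-1)):
  for y0 in(0,1.5,3,-1.5):
    def f(x):
        o=[]
        for q,p,R in data:
            P,RR=fk(q,x,sg);o+=list((P-p)*5);o+=list((RR[:,2]-R[:,2]).ravel())
        return np.array(o+[.001*(x[2]-.3)])
    r=least_squares(f,[.4,.4,.3,.2,y0,0]);best.append((r.cost,sg,r.x.round(4)))
best.sort(key=lambda b:b[0])
for b in best[:4]:
    print(b)
    for q,p,R in data: P,RR=fk(q,b[2],b[1]);print((P-p).round(4),(RR.T@R).round(2).tolist())
E
python3 fitk.py
```

```text
(np.float64(3.0098847698147648e-05), (1, 1, -1, 1, -1, 1, -1), array([ 0.8852,  0.3683,  5.0058,  5.4359,  2.8209, -0.0206]))
[0.     0.0001 0.    ] [[0.08, -1.0, -0.0], [1.0, 0.08, -0.0], [0.0, -0.0, 1.0]]
[0. 0. 0.] [[-0.41, -0.91, 0.01], [0.91, -0.41, -0.0], [0.01, 0.0, 1.0]]
(np.float64(3.0098847698147865e-05), (1, 1, -1, 1, -1, 1, 1), array([ 0.8852,  0.3683,  5.0058,  5.4359,  2.8209, -0.0206]))
[0.     0.0001 0.    ] [[-0.02, -1.0, -0.0], [1.0, -0.02, -0.0], [0.0, -0.0, 1.0]]
[0. 0. 0.] [[0.17, -0.99, 0.0], [0.99, 0.17, -0.01], [0.01, 0.0, 1.0]]
(np.float64(3.0098847698148186e-05), (1, 1, -1, 1, -1, 1, 1), array([ 0.8852,  0.3683,  5.0058,  5.4359,  2.8209, -0.0206]))
[0.     0.0001 0.    ] [[-0.02, -1.0, -0.0], [1.0, -0.02, -0.0], [0.0, -0.0, 1.0]]
[0. 0. 0.] [[0.17, -0.99, 0.0], [0.99, 0.17, -0.01], [0.01, 0.0, 1.0]]
(np.float64(3.009884769814867e-05), (1, 1, -1, 1, -1, 1, -1), array([ 0.8852,  0.3683,  5.0058,  5.4359,  2.8209, -0.0206]))
[0.     0.0001 0.    ] [[0.08, -1.0, -0.0], [1.0, 0.08, -0.0], [0.0, -0.0, 1.0]]
[0. 0. 0.] [[-0.41, -0.91, 0.01], [0.91, -0.41, -0.0], [0.01, 0.0, 1.0]]
```

J2 and J3 are at their limits, so the approach pose stopped short. I'll step farther out, still short of the horn tip at x=0.463, to see whether it frees up.

```bash
python3 -m inch '[[8,-3,0,0],[8,-3,0,0],[8,-3,0,0],[8,-2,0,0],[0,0,0,0]]' 0 100; python3 -c "
from h import *
s=arm.read_state();print(np.round(s['qpos'],3))"
```

```text
time_s: 27.55
tcp_pos: [0.4136, -0.2831, 0.2366]
tcp_rot: [[-0.139, 0.99, 0.026], [0.99, 0.139, -0.018], [-0.021, 0.023, -0.999]]
contact_force: [-0.0, 0.4, -6.1]
width: 0.073
[-1.227 -0.41   1.569  2.029  0.467  1.125  0.282]
```

```bash
cat > lg.py <<'E'
from h import *
import json
s=arm.read_state();open('log.jsonl','a').write(json.dumps({k:np.array(s[k]).tolist() for k in('qpos','tcp_pos','tcp_rot')})+'\n');print(np.round(s['qpos'],3))
E
python3 lg.py
python3 -m inch '[[0,30,20,0],[0,30,20,0],[0,30,10,0],[0,30,0,0],[0,30,0,0]]' 0 100; python3 lg.py
python3 -m inch '[[0,30,0,0],[0,30,0,0],[0,30,0,0],[0,30,0,0],[0,30,0,0]]' 0 100; python3 lg.py
python3 -m inch '[[0,40,0,0],[0,40,0,0],[0,40,0,0],[0,40,0,0],[0,40,0,0]]' 0 100; python3 lg.py
python3 fitk.py >/dev/null
cat > fitk2.py <<'E'
from kin import *
import json,itertools
D=[json.loads(l) for l in open('log.jsonl')]
D=[(d['qpos'],np.array(d['tcp_pos']),np.array(d['tcp_rot'])) for d in D]
D.append(([-1.448,.383,.044,1.598,-.018,1.161,-.05],np.array([.1422,.6334,.2519]),np.array([[-.97574,.21893,0],[.21893,.97574,0],[0,0,-1]])))
def fk2(q,x,sg):
    L1,L2,h1,dT,yaw,a,b,c,y7=x; q=np.array(q)*sg;e=Ro.from_euler
    R=e('z',yaw+q[0]);p=np.array([0,0,h1])
    R=R*e('y',q[1])*e('z',q[2]);p=p+R.apply([a,0,L1])
    R=R*e('y',q[3])*e('z',q[4]);p=p+R.apply([b,0,L2])
    R=R*e('y',q[5]);p=p+R.apply([c,0,0]);R=R*e('z',q[6]+y7);p=p+R.apply([0,0,dT])
    return p,R.as_matrix()
if __name__=='__main__':
  res=[]
  for sg in itertools.product((1,-1),(1,),(1,-1),(1,),(1,-1),(1,),(1,-1)):
    for y0 in(0,1.5,3,-1.5):
      def f(x):
        o=[]
        for q,p,R in D:
            P,RR=fk2(q,x,sg);o+=list((P-p)*5);o+=list((RR-R).ravel())
        return np.array(o+list(.002*(x[[2,5,6,7]]-[.3,0,0,0])))
      for y7 in (0,1.5,3,-1.5):
        r=least_squares(f,[.4,.4,.3,.2,y0,0,0,0,y7],max_nfev=60);res.append((r.cost,sg,r.x))
  res.sort(key=lambda b:b[0])
  for b in res[:6]: print(b[0],b[1],b[2].round(4))
  for q,p,R in D: P,RR=fk2(q,res[0][2],res[0][1]);print((P-p).round(4))
  np.savez('kin.npz',x=res[0][2],sg=res[0][1])
E
python3 fitk2.py
```

```text
[-1.227 -0.41   1.569  2.029  0.467  1.125  0.282]
time_s: 28.18
tcp_pos: [0.4126, -0.1322, 0.2859]
tcp_rot: [[-0.138, 0.99, 0.024], [0.99, 0.139, -0.019], [-0.022, 0.021, -1.0]]
contact_force: [-0.4, 0.2, -5.5]
width: 0.072
[-0.986 -0.324  1.04   2.104  0.319  1.199  0.058]
time_s: 28.8
tcp_pos: [0.4124, 0.0179, 0.2856]
tcp_rot: [[-0.139, 0.99, 0.024], [0.99, 0.139, -0.019], [-0.022, 0.021, -1.0]]
contact_force: [1.2, 0.2, -5.5]
width: 0.074
[-1.067 -0.261  0.804  2.134  0.229  1.182 -0.226]
time_s: 29.42
tcp_pos: [0.4122, 0.2184, 0.2852]
tcp_rot: [[-0.14, 0.99, 0.024], [0.99, 0.14, -0.02], [-0.023, 0.021, -1.0]]
contact_force: [0.8, -0.1, -5.9]
width: 0.076
[-1.237 -0.038  0.637  2.017  0.058  1.147 -0.484]
0.001413710733697056 (-1, 1, -1, 1, -1, 1, -1) [ 0.4702  0.5046  0.8253  0.8872 -0.0599 -0.0052 -0.0829  0.0165  1.5109]
0.0014137107336970704 (-1, 1, -1, 1, -1, 1, -1) [ 0.4702  0.5046  0.8253  0.8872 -0.0599 -0.0052 -0.0829  0.0165 -4.7723]
0.0014137107336970778 (-1, 1, -1, 1, -1, 1, -1) [ 0.4702  0.5046  0.8253  0.8872 -0.0599 -0.0052 -0.0829  0.0165  1.5109]
0.0014137107336971125 (-1, 1, -1, 1, -1, 1, -1) [ 0.4702  0.5046  0.8253  0.8872 -0.0599 -0.0052 -0.0829  0.0165  1.5109]
0.0014137107336971186 (-1, 1, -1, 1, -1, 1, -1) [ 0.4702  0.5046  0.8253  0.8872 -0.0599 -0.0052 -0.0829  0.0165  1.5109]
0.0014137107336971433 (-1, 1, -1, 1, -1, 1, -1) [ 0.4702  0.5046  0.8253  0.8872 -0.0599 -0.0052 -0.0829  0.0165  1.5109]
[-0.0017 -0.0026  0.0041]
[-0.0015  0.0036  0.0022]
[-0.      0.0031 -0.0006]
[ 0.0032 -0.004  -0.0049]
[-0.0019  0.0013 -0.0007]
```

```bash
cat > fitk3.py <<'E'
from fitk2 import *
from scipy.optimize import least_squares
sg=np.array((-1,1,-1,1,-1,1,-1))
def fk3(q,x,full=False):
    L1,L2,h1,dT,y7,a0,a,b,c,d,y5,e0,z0=x; q=np.array(q)*sg;e=Ro.from_euler
    R=e('z',q[0]+z0);p=np.array([0,0,h1])+R.apply([a0,e0,0])
    R=R*e('y',q[1]);R=R*e('z',q[2]);p=p+R.apply([a,0,L1]);pe=p
    R=R*e('y',q[3]);p=p+R.apply([b,0,L2]);R=R*e('z',q[4]);p=p+R.apply([c,0,0])
    R=R*e('y',q[5]);p=p+R.apply([d,0,0]);R=R*e('z',q[6]+y7);p=p+R.apply([0,y5,dT])
    return (p,R.as_matrix(),pe) if full else (p,R.as_matrix())
def fit3(D):
      def f(x):
        o=[]
        for q,p,R in D:
            P,RR=fk3(q,x);o+=list((P-p)*5);o+=list((RR-R).ravel())
        return np.array(o+list(.003*(x-[.4,.4,.3,.3,1.57,0,0,0,0,0,0,0,0])))
      return least_squares(f,[.45,.5,.35,.4,1.57,0,0,0,0,0,0,0,0])
if __name__=='__main__':
    r=fit3(D);print(r.cost,r.x.round(4))
    for q,p,R in D: P,RR=fk3(q,r.x);print((P-p).round(4),np.degrees(Ro.from_matrix(RR.T@R).magnitude()).round(2))
    np.save('k3.npy',r.x)
E
python3 fitk3.py
```

```text
8.853041348861032e-05 [ 0.4894  0.5062 -0.4242 -0.4338  1.5645 -0.0106 -0.0032 -0.0535  0.0655
  0.0188  0.0371 -0.036  -0.0063]
[-0.     -0.0001  0.001 ] 0.01
[-0.0003  0.0007  0.0004] 0.01
[ 0.0008 -0.0013 -0.    ] 0.01
[-0.0005  0.0005 -0.0015] 0.01
[0.     0.0001 0.0001] 0.0
```

```bash
cat > sim.py <<'E'
from fitk3 import *
x=np.load('k3.npy')
lo=np.array([-2.61,-.41,-1.48,0,-1.57,.05,-2.85]);hi=np.array([2.61,2.15,1.57,2.5,4.71,1.97,2.85])
def jac(q):
    J=np.zeros((6,7));p,R=fk3(q,x)
    for i in range(7):
        qq=np.array(q);qq[i]+=1e-5;p2,R2=fk3(qq,x);J[:3,i]=(p2-p)/1e-5;J[3:,i]=Ro.from_matrix(R2@R.T).as_rotvec()/1e-5
    return J,p,R
from scipy.optimize import lsq_linear
def step(q,pt,Rt,qn=None,kn=0,lam=1e-3,w=1.):
    q=np.array(q)
    for _ in range(4):
        J,p,R=jac(q);e=np.r_[pt-p,Ro.from_matrix(Rt@R.T).as_rotvec()]
        A=np.vstack([J,lam*np.eye(7)*w]);b=np.r_[e,np.zeros(7) if qn is None else lam*kn*(qn-q)]
        r=lsq_linear(A,b,(np.minimum(lo-q,-1e-9),np.maximum(hi-q,1e-9)));q=q+r.x
    return q
def run(q,rows,sub=2,**k):
    p,R=fk3(q,x);
    for r in rows:
        for s in range(sub):
            p=p+np.array(r[:3])/1000/sub;R=(Ro.from_euler('z',r[3]/sub,degrees=True)).as_matrix()@R
            q=step(q,p,R,**k)
    return q,np.linalg.norm(fk3(q,x)[0]-p)
E
python3 - <<'E'
from sim import *
q=[np.array(d[0]) for d in D]
R1=[[0,30,20,0]]*2+[[0,30,10,0]]+[[0,30,0,0]]*2;R2=[[0,30,0,0]]*5;R3=[[0,40,0,0]]*5
mid=(lo+hi)/2; q0=np.array([-1.448,.383,.044,1.598,-.018,1.161,-.05])
for nm,k in(('pinv',{}),('mid.1',dict(qn=mid,kn=.1)),('start.1',dict(qn=q0,kn=.1)),('zero.1',dict(qn=0*q0,kn=.1)),('mid.5',dict(qn=mid,kn=.5)),('start.5',dict(qn=q0,kn=.5))):
    print(nm)
    for a,rr,b in((0,R1,1),(1,R2,2),(2,R3,3)):
        print(np.round(run(q[a],rr,**k)[0]-q[b],2))
print('actual',[np.round(q[b]-q[b-1],2) for b in(1,2,3)])
E
```

```text
pinv
[ 0.02  0.03 -0.   -0.01 -0.02 -0.01  0.03]
[ 0.03  0.01 -0.02 -0.   -0.01 -0.    0.01]
[ 0.01 -0.   -0.   -0.   -0.    0.    0.  ]
mid.1
[ 0.78  0.25 -0.6  -0.06 -0.27 -0.06  0.3 ]
[ 0.96  0.17 -0.81 -0.07 -0.21 -0.04  0.24]
[ 0.99  0.08 -0.96 -0.08 -0.01  0.    0.03]
start.1
[ 0.26  0.14 -0.15 -0.03 -0.15 -0.04  0.17]
[ 0.28  0.08 -0.22 -0.02 -0.1  -0.02  0.1 ]
[ 0.25  0.02 -0.23 -0.02 -0.02  0.    0.02]
zero.1
[ 1.07  0.28 -0.87 -0.08 -0.3  -0.06  0.33]
[ 1.08  0.18 -0.92 -0.08 -0.22 -0.04  0.25]
[ 1.    0.08 -0.98 -0.08 -0.01  0.    0.03]
mid.5
[ 1.1   0.28 -0.9  -0.09 -0.3  -0.06  0.33]
[ 0.99  0.17 -0.84 -0.07 -0.21 -0.04  0.24]
[ 1.03  0.08 -1.01 -0.08 -0.01  0.    0.03]
start.5
[ 0.31  0.16 -0.19 -0.03 -0.17 -0.05  0.19]
[ 0.28  0.08 -0.22 -0.02 -0.1  -0.02  0.1 ]
[ 0.24  0.02 -0.22 -0.02 -0.02  0.    0.02]
actual [array([ 0.24,  0.09, -0.53,  0.07, -0.15,  0.07, -0.22]), array([-0.08,  0.06, -0.24,  0.03, -0.09, -0.02, -0.28]), array([-0.17,  0.22, -0.17, -0.12, -0.17, -0.04, -0.26])]
```

The recorded joint motion matches a bounded minimum-norm IK. I'll simulate it to find a route to the horn that keeps J3 off its limit.

```bash
nproc
cat > plan.py <<'E'
from sim import *
import sys
from multiprocessing import Pool
def step1(q,pt,Rt,n=2):
    for _ in range(n):
        J,p,R=jac(q);e=np.r_[pt-p,Ro.from_matrix(Rt@R.T).as_rotvec()]
        dq=np.linalg.pinv(J,rcond=1e-3)@e
        if np.any(q+dq>hi)|np.any(q+dq<lo):
            dq=lsq_linear(np.vstack([J,1e-3*np.eye(7)]),np.r_[e,np.zeros(7)],(np.minimum(lo-q,-1e-9),np.maximum(hi-q,1e-9))).x
        q=q+dq
    return q
def go(q,p,R,t,L=.04):
    n=int(np.ceil(np.linalg.norm(t-p)/L))
    for i in range(1,n+1): q=step1(q,p+(t-p)*i/n,R)
    return q
def ev(q0,wps,R,fin):
    q=np.array(q0);p=fk3(q,x)[0];mar=[]
    for t in wps:
        q=go(q,p,R,t);p=fk3(q,x)[0]
    err=0
    for t in fin:
        q=go(q,p,R,t);pp=fk3(q,x)[0];err=max(err,np.linalg.norm(pp-t));p=pp;mar.append(np.minimum(q-lo,hi-q).min())
    return err,min(mar),q
E
cat > srch.py <<'E'
from plan import *
s=arm.read_state();q0=np.array(s['qpos']);R=fk3(q0,x)[1]
fin=[np.array(t) for t in((.42,-.298,.31),(.42,-.298,.212),(.529,-.283,.212),(.529,-.283,.194))]
def job(seed):
    g=np.random.default_rng(seed);w=[]
    k=0 if seed==0 else g.integers(1,4)
    while len(w)<k:
        t=g.uniform([.3,-.4,.3],[.75,.35,.45]);r=np.hypot(*t[:2])
        if .43<r<.8:w.append(t.round(2))
    try: e,m,q=ev(q0,w,R,fin)
    except Exception: return (9,0,None,w)
    return (e,m,q,w)
if __name__=='__main__':
    with Pool() as P: r=P.map(job,range(200))
    r.sort(key=lambda a:(a[0]>.003,-a[1]))
    for a in r[:8]:print(round(a[0],4),round(a[1],3),np.round(a[2],2),[w.tolist() for w in a[3]])
    print(sum(a[0]<.003 for a in r))
E
time timeout 560 python3 srch.py
```

```text
4
0.0 0.522 [-0.22  0.48  0.93  1.8  -0.44  1.06  1.01] [[0.72, -0.19, 0.33], [0.54, -0.37, 0.4]]
0.0 0.521 [-0.21  0.48  0.93  1.8  -0.43  1.05  1.01] [[0.62, 0.12, 0.4], [0.6, -0.31, 0.33]]
0.0 0.521 [-0.21  0.48  0.93  1.8  -0.43  1.05  1.01] [[0.56, 0.18, 0.44], [0.69, -0.31, 0.32]]
0.0 0.521 [-0.22  0.48  0.94  1.8  -0.44  1.06  1.01] [[0.62, 0.23, 0.39], [0.63, -0.07, 0.4]]
0.0 0.519 [-0.2   0.47  0.91  1.79 -0.42  1.05  1.  ] [[0.56, 0.26, 0.41], [0.66, -0.22, 0.36]]
0.0 0.519 [-0.2   0.47  0.9   1.79 -0.42  1.05  1.  ] [[0.7, 0.17, 0.3], [0.73, -0.0, 0.42]]
0.0 0.519 [-0.2   0.47  0.9   1.79 -0.42  1.05  0.99] [[0.68, 0.16, 0.35], [0.57, -0.25, 0.32]]
0.0 0.518 [-0.19  0.46  0.88  1.79 -0.41  1.05  0.99] [[0.71, 0.21, 0.34], [0.68, 0.28, 0.34], [0.7, -0.1, 0.39]]
115
real	0m7.839s
user	0m27.728s
sys	0m0.120s
```

```bash
python3 -m inch '[[42,-20,25,0],[42,-20,25,0],[42,-20,25,0],[42,-20,25,0],[42,-18,15,0]]' 0 100; python3 lg.py
python3 -m inch '[[-2,-43,-6,0],[-2,-43,-6,0],[-2,-43,-6,0],[-2,-43,-6,0],[-2,-43,-6,0]]' 0 100; python3 lg.py
python3 -m inch '[[-2,-43,-6,0],[-2,-43,-6,0],[-2,-43,-6,0],[-2,-43,-6,0],[-2,-43,-6,0]]' 0 100; python3 lg.py
```

```text
time_s: 30.05
tcp_pos: [0.6243, 0.1198, 0.401]
tcp_rot: [[-0.141, 0.99, 0.025], [0.99, 0.142, -0.018], [-0.022, 0.022, -1.0]]
contact_force: [0.5, -0.2, -5.4]
width: 0.071
[-0.906  0.328  0.834  1.485 -0.223  1.413  0.072]
time_s: 30.68
tcp_pos: [0.6127, -0.0957, 0.3689]
tcp_rot: [[-0.141, 0.99, 0.022], [0.99, 0.142, -0.018], [-0.021, 0.019, -1.0]]
contact_force: [0.3, 0.1, -4.9]
width: 0.08
[-0.631  0.317  0.9    1.578 -0.241  1.343  0.435]
time_s: 31.3
tcp_pos: [0.6036, -0.3104, 0.3383]
tcp_rot: [[-0.142, 0.99, 0.021], [0.99, 0.142, -0.016], [-0.019, 0.019, -1.0]]
contact_force: [0.7, 0.4, -5.5]
width: 0.075
[-0.216  0.484  0.893  1.472 -0.381  1.34   0.84 ]
```

```bash
python3 -m inch '[[-36,2.4,-6,0],[-36,2.4,-6,0],[-36,2.4,-6,0],[-36,2.4,-6,0],[-36,2.4,-6,0]]' 0 100; python3 lg.py;python3 -m inch '[[0,0,0,0],[0,0,0,0],[0,0,0,0],[0,0,0,0],[0,0,0,0]]' 0 100; python3 lg.py
```

```text
time_s: 31.92
tcp_pos: [0.422, -0.2981, 0.3097]
tcp_rot: [[-0.141, 0.99, 0.022], [0.99, 0.141, -0.018], [-0.021, 0.019, -1.0]]
contact_force: [-0.8, 0.4, -4.9]
width: 0.072
[-0.439  0.066  1.027  1.902 -0.057  1.178  0.749]
time_s: 32.55
tcp_pos: [0.4233, -0.2993, 0.3112]
tcp_rot: [[-0.138, 0.99, 0.025], [0.99, 0.139, -0.019], [-0.022, 0.022, -1.0]]
contact_force: [-1.2, -0.3, -5.5]
width: 0.075
[-0.438  0.068  1.028  1.898 -0.061  1.178  0.75 ]
```

```bash
python3 -m inch '[[-3,1,-25,0],[0,0,-30,0],[0,0,-30,0],[0,0,-14,0],[0,0,0,0]]' 0 100; python3 -m inch '[[0,0,0,0],[0,0,0,0],[0,0,0,0],[0,0,0,0],[0,0,0,0]]' 0 100;python3 lg.py; python3 -c "
from h import *
shot('wrist','w15');shot('side','s15')"
```

```text
time_s: 33.17
tcp_pos: [0.4194, -0.298, 0.2114]
tcp_rot: [[-0.138, 0.99, 0.023], [0.99, 0.139, -0.017], [-0.02, 0.02, -1.0]]
contact_force: [-0.1, -0.8, -5.0]
width: 0.072
time_s: 33.8
tcp_pos: [0.42, -0.2982, 0.2122]
tcp_rot: [[-0.138, 0.99, 0.025], [0.99, 0.139, -0.018], [-0.021, 0.023, -1.0]]
contact_force: [-0.4, -0.8, -6.5]
width: 0.072
[-0.349  0.231  0.998  2.016 -0.234  0.981  0.902]
```

View pics/w15.png

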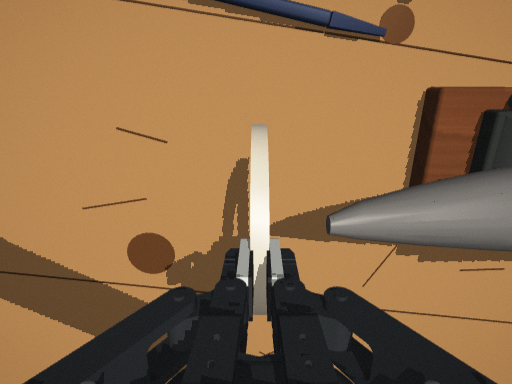

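View pics/s15.png

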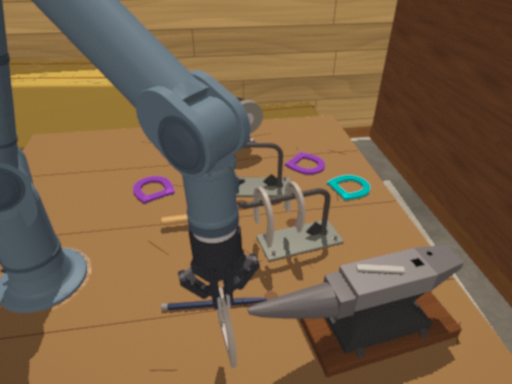

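```bash
python3 -m inch '[[13,1.8,0,0],[13,1.8,0,0],[13,1.8,0,0],[13,1.8,0,0],[0,0,0,0]]' 0 100; python3 -c "
from h import *
shot('wrist','w16');shot('side','s16')"
```

```text
time_s: 34.52
tcp_pos: [0.4738, -0.2904, 0.2121]
tcp_rot: [[-0.141, 0.99, 0.025], [0.99, 0.141, -0.019], [-0.022, 0.023, -1.0]]
contact_force: [-0.4, 0.3, -5.0]
width: 0.074
```

View pics/w16.png

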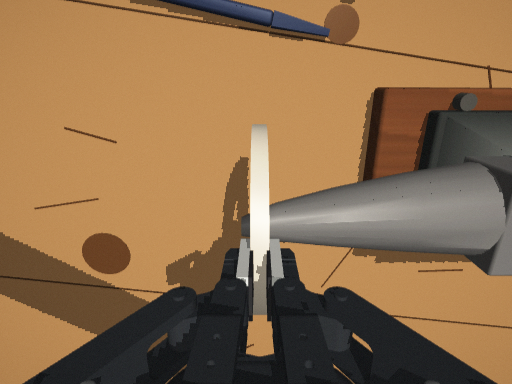

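View pics/s16.png

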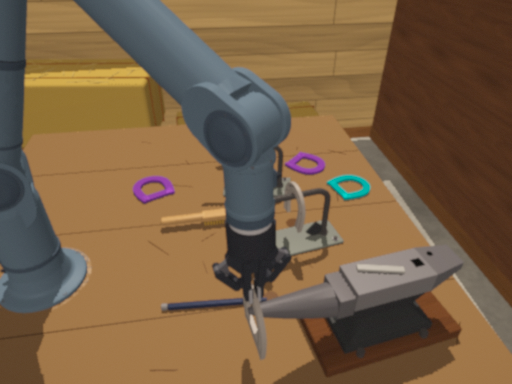

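The horn tip is through the window at (248,225), with no contact force. Continue 55 mm and lower.

```bash
python3 -m inch '[[14,1.9,0,0],[14,1.9,0,0],[14,1.9,0,0],[13,1.8,0,0],[0,0,0,0]]' 0 100; python3 -m inch '[[0,0,-6,0],[0,0,-5,0],[0,0,-3,0],[0,0,0,0],[0,0,0,0]]' 0 100; python3 -c "
from h import *
shot('wrist','w17');shot('side','s17')"
```

```text
time_s: 35.25
tcp_pos: [0.5288, -0.2826, 0.2121]
tcp_rot: [[-0.141, 0.99, 0.026], [0.99, 0.141, -0.018], [-0.022, 0.023, -1.0]]
contact_force: [-0.2, 0.1, -4.9]
width: 0.074
time_s: 35.88
tcp_pos: [0.527, -0.2836, 0.1983]
tcp_rot: [[-0.138, 0.99, 0.025], [0.99, 0.138, -0.018], [-0.021, 0.023, -1.0]]
contact_force: [-0.8, -0.3, -5.4]
width: 0.074
```

View pics/w17.png

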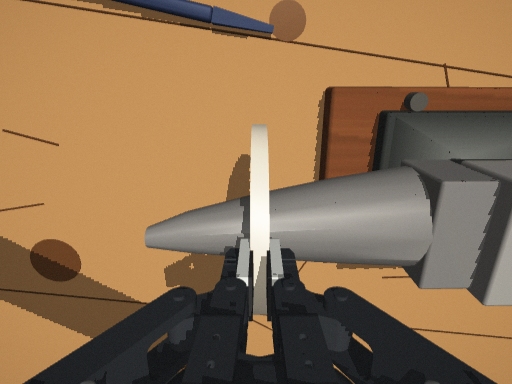

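View pics/s17.png

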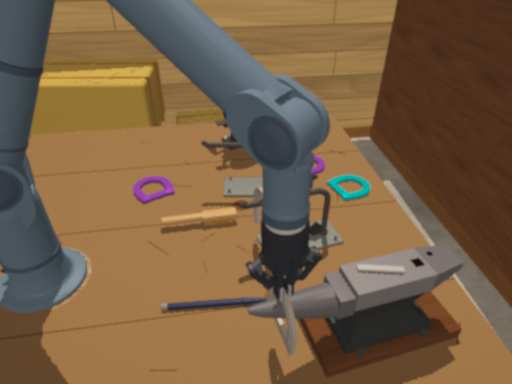

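```bash
python3 -m inch '[[0,0,-2,0],[0,0,-1,0],[0,0,-1,0],[0,0,0,0],[0,0,0,0]]' 0 100
```

```text
time_s: 36.6
tcp_pos: [0.527, -0.2836, 0.1945]
tcp_rot: [[-0.138, 0.99, 0.025], [0.99, 0.139, -0.017], [-0.021, 0.023, -1.0]]
contact_force: [-1.0, 1.8, -2.4]
width: 0.075
```

```bash
python3 -m inch '[[0,0,-1,0],[0,0,0,0],[0,0,0,0],[0,0,0,0],[0,0,0,0]]' 0 100;python3 -m inch '[[0,0,0,0],[0,0,0,0],[0,0,0,0],[0,0,0,0],[0,0,0,0]]' 45 80; python3 -m inch '[[0,0,10,0],[0,0,20,0],[0,0,30,0],[0,0,30,0],[0,-10,30,0]]' 45 80; python3 lg.py;  python3 -c "
from h import *
shot('wrist','w18');shot('side','s18')"
```

```text
time_s: 37.22
tcp_pos: [0.527, -0.2836, 0.1943]
tcp_rot: [[-0.138, 0.99, 0.026], [0.99, 0.138, -0.017], [-0.02, 0.023, -1.0]]
contact_force: [-3.3, 2.2, 5.9]
width: 0.074
time_s: 37.85
tcp_pos: [0.527, -0.2836, 0.1931]
tcp_rot: [[-0.138, 0.99, 0.025], [0.99, 0.139, -0.018], [-0.021, 0.023, -1.0]]
contact_force: [-0.2, 0.1, -0.6]
width: 0.444
time_s: 38.48
tcp_pos: [0.5275, -0.2932, 0.3158]
tcp_rot: [[-0.139, 0.99, 0.027], [0.99, 0.14, -0.017], [-0.021, 0.025, -0.999]]
contact_force: [0.7, -0.0, -0.4]
width: 0.447
[-0.345  0.329  0.969  1.7   -0.287  1.231  0.827]
```

View pics/w18.png

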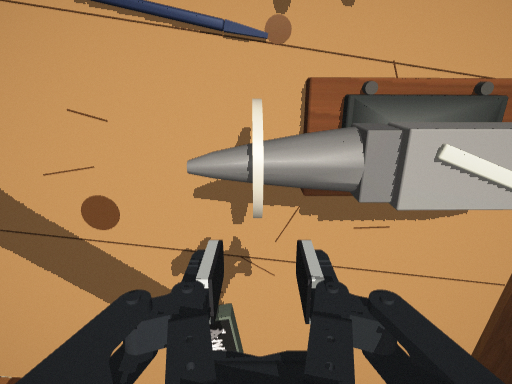

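View pics/s18.png

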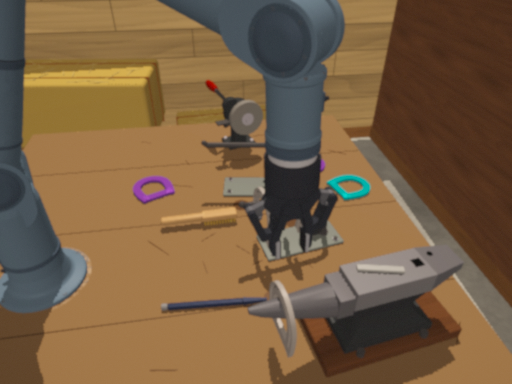

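The bar shoe hangs square on the horn at (258,160) in the wrist view. Next, the small keg shoe.

```bash
python3 -m inch '[[13,40,0,0],[13,40,0,0.8],[13,40,0,0.8],[13,40,0,0],[13,40,0,0]]' 45 80;python3 -m inch '[[12,40,0,0],[12,40,0,0],[12,41,0,0],[0,0,0,0],[0,0,0,0]]' 45 80; python3 lg.py; python3 -c "
from h import *
shot('wrist','w19');shot('top','t19')"
```

```text
time_s: 39.2
tcp_pos: [0.592, -0.0922, 0.3135]
tcp_rot: [[-0.165, 0.986, 0.026], [0.986, 0.166, -0.017], [-0.021, 0.023, -1.0]]
contact_force: [0.4, 0.3, 0.6]
width: 0.45
time_s: 39.83
tcp_pos: [0.6276, 0.0267, 0.3132]
tcp_rot: [[-0.165, 0.986, 0.025], [0.986, 0.166, -0.018], [-0.022, 0.022, -1.0]]
contact_force: [-0.2, -0.4, -0.3]
width: 0.452
[-0.791  0.371  0.863  1.634 -0.277  1.245  0.287]
```

View pics/w19.png

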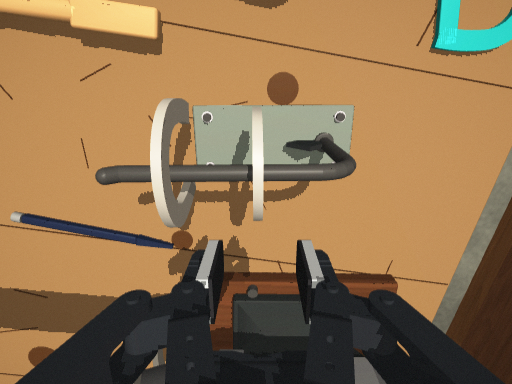

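Both kegs hang as left, with the small one centred at u≈257. Descend, grip and lift.

```bash
python3 -m inch '[[1,1,-35,0],[0,0,-35,0],[0,0,-30,0],[0,0,-15,0],[0,0,-4,0]]' 45 80; python3 -m inch '[[0,0,0,0],[0,0,0,0],[0,0,0,0],[0,0,0,0],[0,0,0,0]]' 45 80
```

```text
time_s: 40.55
tcp_pos: [0.6285, 0.0273, 0.1937]
tcp_rot: [[-0.164, 0.986, 0.025], [0.986, 0.164, -0.017], [-0.021, 0.021, -1.0]]
contact_force: [0.3, 0.3, -0.5]
width: 0.452
time_s: 41.18
tcp_pos: [0.629, 0.0285, 0.1943]
tcp_rot: [[-0.166, 0.986, 0.026], [0.986, 0.166, -0.017], [-0.021, 0.023, -1.0]]
contact_force: [-0.3, 0.4, 0.6]
width: 0.449
```

```bash
python3 -m inch '[[0,0,0,0],[0,0,0,0],[0,0,0,0],[0,0,0,0],[0,0,0,0]]' 0 80; python3 -m inch '[[0,0,10,0],[0,0,30,0],[0,0,40,0],[0,0,40,0],[0,0,30,0]]' 0 80; python3 -m inch '[[-10,40,0,-3],[-20,50,0,-4],[-20,55,0,-4],[-20,55,0,-4],[-20,50,0,-4]]' 0 80;  python3 -m inch '[[-11,27,0,0],[0,0,0,0],[0,0,0,0],[0,0,0,0],[0,0,0,0]]' 0 80;python3 lg.py; python3 -c "
from h import *
shot('wrist','w20')"
```

```text
time_s: 41.8
tcp_pos: [0.6287, 0.0283, 0.1943]
tcp_rot: [[-0.166, 0.986, 0.025], [0.986, 0.166, -0.017], [-0.021, 0.022, -1.0]]
contact_force: [-1.4, -0.2, 3.1]
width: 0.082
time_s: 42.42
tcp_pos: [0.6291, 0.0283, 0.3457]
tcp_rot: [[-0.165, 0.986, 0.027], [0.986, 0.166, -0.017], [-0.021, 0.024, -0.999]]
contact_force: [1.0, -0.1, -3.2]
width: 0.083
time_s: 43.05
tcp_pos: [0.5375, 0.2808, 0.3436]
tcp_rot: [[0.166, 0.986, 0.018], [0.986, -0.165, -0.024], [-0.021, 0.022, -1.0]]
contact_force: [0.7, -0.4, -3.5]
width: 0.088
time_s: 43.68
tcp_pos: [0.5287, 0.3037, 0.3443]
tcp_rot: [[0.167, 0.986, 0.019], [0.986, -0.167, -0.024], [-0.021, 0.023, -1.0]]
contact_force: [0.2, -0.4, -3.4]
width: 0.082
[-1.295  0.314  0.863  1.623 -0.214  1.31  -0.57 ]
```

View pics/w20.png

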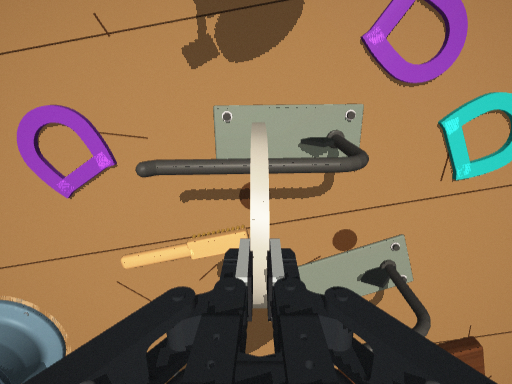

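The small shoe is square above the loaded arm. Lower to the place it was taken from.

```bash
python3 -m inch '[[-1,2,-20,0],[0,0,-40,0],[0,0,-40,0],[0,0,-30,0],[0,0,-14,0]]' 0 80; python3 -m inch '[[0,0,-2,0],[0,0,-2,0],[0,0,-2,0],[0,0,0,0],[0,0,0,0]]' 0 80; python3 -c "
from h import *
shot('wrist','w21');shot('side','s21')"
```

```text
time_s: 44.35
tcp_pos: [0.5248, 0.3067, 0.1966]
tcp_rot: [[0.164, 0.986, 0.014], [0.986, -0.164, -0.028], [-0.025, 0.019, -1.0]]
contact_force: [0.4, 0.3, -3.7]
width: 0.08
time_s: 44.98
tcp_pos: [0.5273, 0.3077, 0.1948]
tcp_rot: [[0.164, 0.986, 0.02], [0.986, -0.164, -0.023], [-0.02, 0.023, -1.0]]
contact_force: [0.4, 1.1, -2.7]
width: 0.08
```

View pics/w21.png

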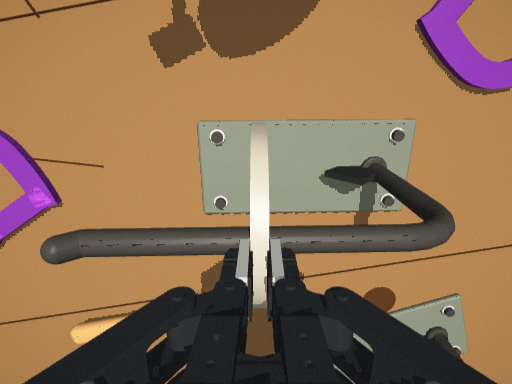

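View pics/s21.png

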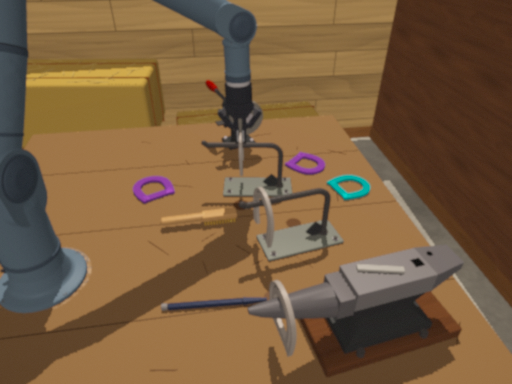

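Touching down. One more mm, then release and return for the large shoe (TCP 0.5452, 0.0148).

```bash
python3 -m inch '[[0,0,-1,0],[0,0,0,0],[0,0,0,0],[0,0,0,0],[0,0,0,0]]' 0 80;python3 -m inch '[[0,0,0,0],[0,0,0,0],[0,0,0,0],[0,0,0,0],[0,0,12,0]]' 45 80; python3 -m inch '[[0,0,30,0],[0,0,40,0],[0,-10,40,0],[3,-50,0,4],[3,-50,0,5]]' 45 80; python3 -m inch '[[3,-50,0,5],[3,-50,0,5],[3,-50,0,0],[3,-31,0,0],[0,0,0,0]]' 45 80;python3 lg.py; python3 -c "
from h import *
shot('wrist','w22');shot('side','s22')"
```

```text
time_s: 45.7
tcp_pos: [0.5274, 0.3078, 0.1946]
tcp_rot: [[0.164, 0.986, 0.019], [0.986, -0.164, -0.023], [-0.02, 0.023, -1.0]]
contact_force: [-1.9, -1.4, 5.4]
width: 0.08
time_s: 46.32
tcp_pos: [0.5261, 0.3071, 0.2044]
tcp_rot: [[0.164, 0.986, 0.017], [0.986, -0.164, -0.026], [-0.023, 0.021, -1.0]]
contact_force: [-0.7, -0.3, -0.1]
width: 0.451
time_s: 46.95
tcp_pos: [0.5337, 0.1966, 0.3169]
tcp_rot: [[0.004, 1.0, 0.025], [1.0, -0.003, -0.02], [-0.02, 0.025, -0.999]]
contact_force: [0.9, -0.4, -0.1]
width: 0.451
time_s: 47.58
tcp_pos: [0.5451, 0.0119, 0.3163]
tcp_rot: [[-0.158, 0.987, 0.027], [0.987, 0.158, -0.017], [-0.021, 0.024, -0.999]]
contact_force: [0.9, 0.7, 0.1]
width: 0.454
[-0.979  0.155  0.969  1.829 -0.118  1.199  0.182]
```

View pics/w22.png

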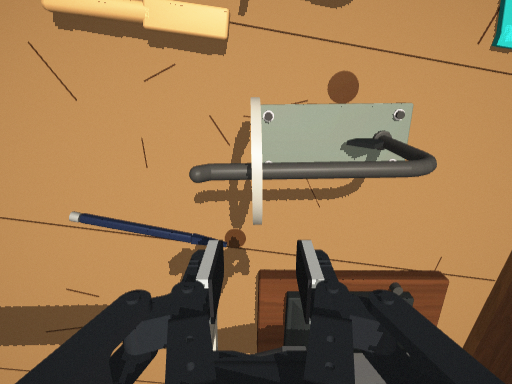

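View pics/s22.png

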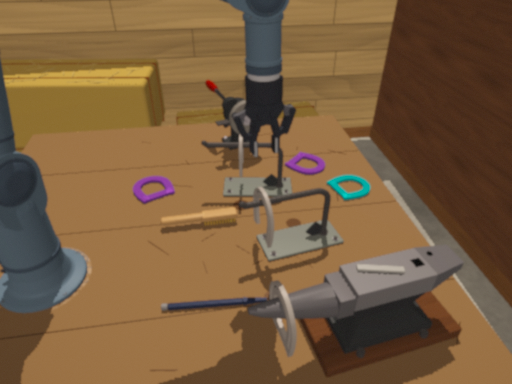

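The small shoe is back at mid-arm, at (240,158) in the side view. The large one is aligned at u≈257.

```bash
python3 -m inch '[[0,3,-35,0.5],[0,0,-35,0],[0,0,-30,0],[0,0,-17,0],[0,0,-5,0]]' 45 80; python3 -m inch '[[0,0,0,0],[0,0,0,0],[0,0,0,0],[0,0,0,0],[0,0,0,0]]' 45 80; python3 -m inch '[[0,0,0,0],[0,0,0,0],[0,0,0,0],[0,0,0,0],[0,0,0,0]]' 0 80
```

```text
time_s: 48.3
tcp_pos: [0.5445, 0.0207, 0.1923]
tcp_rot: [[-0.176, 0.984, 0.024], [0.984, 0.177, -0.017], [-0.021, 0.021, -1.0]]
contact_force: [0.3, -0.5, 0.4]
width: 0.449
time_s: 48.92
tcp_pos: [0.545, 0.0194, 0.1933]
tcp_rot: [[-0.174, 0.984, 0.026], [0.984, 0.175, -0.017], [-0.021, 0.023, -1.0]]
contact_force: [-0.9, -0.4, -0.2]
width: 0.453
time_s: 49.55
tcp_pos: [0.5449, 0.0194, 0.1933]
tcp_rot: [[-0.174, 0.984, 0.026], [0.984, 0.175, -0.017], [-0.021, 0.022, -1.0]]
contact_force: [-0.7, 0.7, 3.0]
width: 0.078
```

```bash
python3 -m inch '[[0,0,10,0],[0,0,30,0],[0,0,40,0],[0,0,40,0],[0,0,40,0]]' 0 80; python3 -m inch '[[-15,40,0,-3],[-20,50,0,-4],[-20,55,0,-4],[-16,55,0,-4],[-10,55,0,-4]]' 0 80;  python3 -m inch '[[0,46,0,-0.5],[0,0,0,0],[0,0,0,0],[0,0,0,0],[0,0,0,0]]' 0 80;python3 lg.py; python3 -c "
from h import *
shot('wrist','w23')"
```

```text
time_s: 50.18
tcp_pos: [0.5441, 0.0193, 0.3536]
tcp_rot: [[-0.174, 0.984, 0.024], [0.985, 0.174, -0.017], [-0.021, 0.021, -1.0]]
contact_force: [0.6, 0.0, -3.6]
width: 0.081
time_s: 50.8
tcp_pos: [0.4625, 0.2757, 0.3526]
tcp_rot: [[0.158, 0.987, 0.018], [0.987, -0.157, -0.024], [-0.021, 0.021, -1.0]]
contact_force: [1.6, 0.3, -3.0]
width: 0.085
time_s: 51.42
tcp_pos: [0.4644, 0.3189, 0.3533]
tcp_rot: [[0.167, 0.986, 0.018], [0.986, -0.166, -0.024], [-0.021, 0.022, -1.0]]
contact_force: [0.2, -0.5, -3.9]
width: 0.083
[-1.37   0.169  0.77   1.716 -0.09   1.304 -0.751]
```

View pics/w23.png

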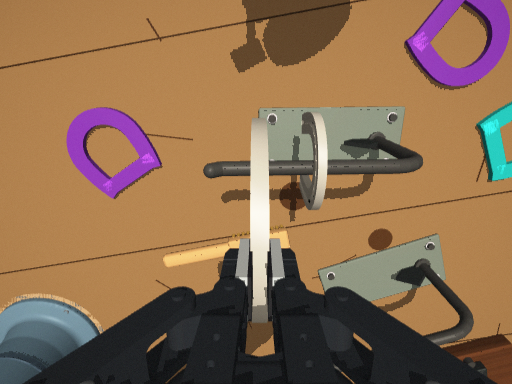

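The small shoe hangs square at (315,160), and the large one is above its place in front of it. Lowering.

```bash
python3 -m inch '[[0,1,-25,0],[0,0,-40,0],[0,0,-40,0],[0,0,-30,0],[0,0,-18,0]]' 0 80; python3 -m inch '[[0,0,-3,0],[0,0,-2,0],[0,0,-1,0],[0,0,0,0],[0,0,0,0]]' 0 80; python3 -c "
from h import *
shot('wrist','w24');shot('side','s24')"
```

```text
time_s: 52.1
tcp_pos: [0.4632, 0.3208, 0.1986]
tcp_rot: [[0.165, 0.986, 0.017], [0.986, -0.164, -0.026], [-0.023, 0.021, -1.0]]
contact_force: [-0.2, 0.4, -3.7]
width: 0.083
time_s: 52.72
tcp_pos: [0.4642, 0.3217, 0.1947]
tcp_rot: [[0.164, 0.986, 0.019], [0.986, -0.164, -0.024], [-0.02, 0.023, -1.0]]
contact_force: [-0.3, -0.2, -4.8]
width: 0.085
```

View pics/w24.png

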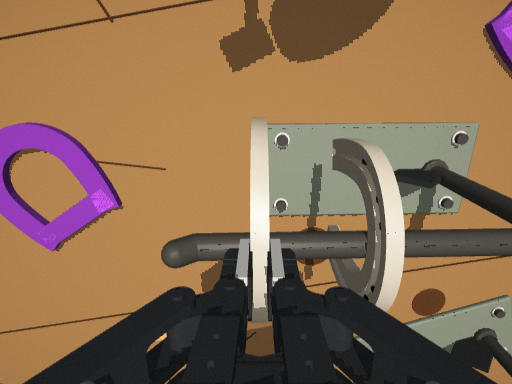

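View pics/s24.png

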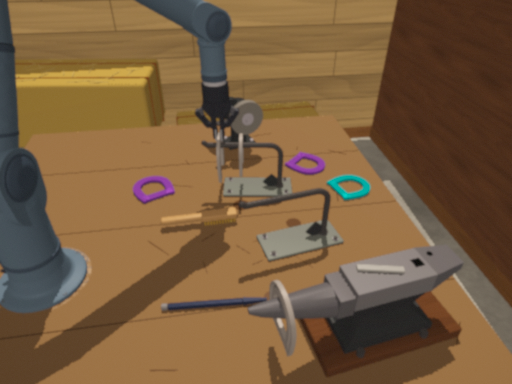

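```bash
python3 -m inch '[[0,0,-1.5,0],[0,0,-0.5,0],[0,0,0,0],[0,0,0,0],[0,0,0,0]]' 0 80;python3 -m inch '[[0,0,0,0],[0,0,0,0],[0,0,0,0],[0,0,0,0],[0,0,12,0]]' 45 80; python3 -m inch '[[0,0,30,0],[0,0,40,0],[0,-20,40,0],[0,-40,10,0],[0,-30,0,0]]' 45 80;python3 -m inch '[[0,0,0,0],[0,0,0,0],[0,0,0,0],[0,0,0,0],[0,0,0,0]]' 45 80
python3 - <<'E'
from h import *
shot('wrist','w25');shot('side','s25');shot('top','t25')
for n in('wrist','side','top'):
    for k in('keg_large_toe','keg_small_toe','bar_shoe_toe','brush_mid','pritchel_mid','soapstone_mid'):
        print(n,k,[(np.round(r['position'],4).tolist(),round(r['conf'],2)) for r in spotter.mark_of(n,k)][:5])
for a,b in(('top0','t25'),('side0','s25')):
    d=cv2.absdiff(cv2.imread(f'pics/{a}.png'),cv2.imread(f'pics/{b}.png')).max(2); cv2.imwrite(f'pics/diff_{b}.png',d)
p,d,c=ld('w25');W=cloud(c,d)
for nm,q in(('L',(.464,.3155)),('S',(.528,.3048))):
    b=(d>0)&(abs(W[...,0]-q[0])<.03)&(abs(W[...,1]-q[1])<.05)&(W[...,2]>.178)&(W[...,2]<.205);P=W[b];a,v=line(P);print(nm,len(P),P.mean(0),np.percentile(P[:,2],98),np.degrees(np.arctan2(v[1],v[0])))
E
```

```text
time_s: 53.45
tcp_pos: [0.4642, 0.3217, 0.1933]
tcp_rot: [[0.164, 0.986, 0.019], [0.986, -0.164, -0.024], [-0.02, 0.022, -1.0]]
contact_force: [-3.6, -1.4, 5.8]
width: 0.081
time_s: 54.08
tcp_pos: [0.4632, 0.3209, 0.2035]
tcp_rot: [[0.164, 0.986, 0.017], [0.986, -0.164, -0.026], [-0.023, 0.021, -1.0]]
contact_force: [-0.3, -0.2, -0.9]
width: 0.452
time_s: 54.7
tcp_pos: [0.4653, 0.2298, 0.3266]
tcp_rot: [[0.166, 0.986, 0.022], [0.986, -0.166, -0.022], [-0.018, 0.025, -1.0]]
contact_force: [0.4, 0.0, -0.4]
width: 0.449
time_s: 55.32
tcp_pos: [0.4638, 0.232, 0.3239]
tcp_rot: [[0.163, 0.986, 0.019], [0.986, -0.163, -0.025], [-0.022, 0.023, -1.0]]
contact_force: [0.2, -0.6, -0.7]
width: 0.45
wrist keg_large_toe [([0.4735, 0.3157, 0.1889], 0.56)]
wrist keg_small_toe [([0.5258, 0.3073, 0.1883], 0.8)]
wrist bar_shoe_toe [([0.2192, 0.3973, 0.0002], 0.78)]
wrist brush_mid []
wrist pritchel_mid [([0.4029, -0.1431, 0.0077], 0.82)]
wrist soapstone_mid []
side keg_large_toe [([0.4655, 0.3188, 0.1883], 0.76)]
side keg_small_toe [([0.5313, 0.3038, 0.1897], 0.66)]
side bar_shoe_toe [([0.8193, 0.364, 0.0098], 0.93), ([0.524, -0.2815, 0.1865], 0.8), ([0.2121, 0.3973, 0.0061], 0.6), ([0.9363, 0.2735, 0.0062], 0.58)]
side brush_mid [([0.3882, 0.1501, 0.0168], 0.77)]
side pritchel_mid [([0.4069, -0.1498, 0.0066], 0.62)]
side soapstone_mid []
top keg_large_toe [([0.4683, 0.3181, 0.188], 0.51)]
top keg_small_toe []
top bar_shoe_toe [([0.5256, -0.2852, 0.1885], 0.72), ([0.9415, 0.2746, 0.0007], 0.71), ([0.8206, 0.3583, 0.0058], 0.68), ([0.2162, 0.4037, 0.0047], 0.6), ([0.5449, -0.2808, 0.1649], 0.21)]
top brush_mid [([0.3888, 0.1485, 0.0184], 0.79)]
top pritchel_mid [([0.4053, -0.1451, 0.0053], 0.83)]
top soapstone_mid [([0.7226, -0.2564, 0.1786], 0.58)]
L 1084 [0.46493256 0.31809719 0.18575309] 0.19011415352379937 80.36343
S 1077 [0.52806304 0.30816468 0.18556964] 0.1899974026601662 80.72359
```

View pics/w25.png

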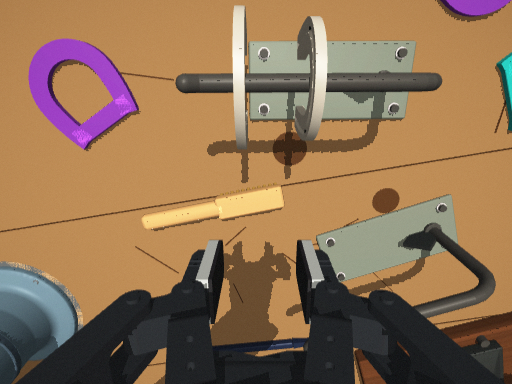

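View pics/s25.png

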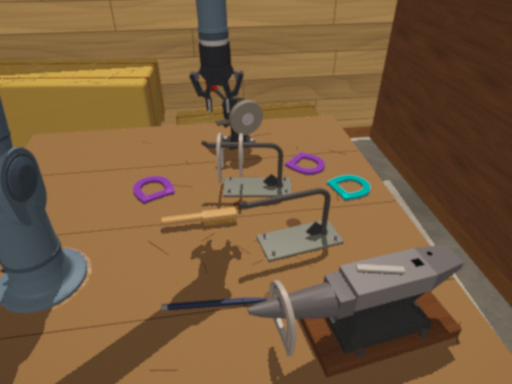

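View pics/diff_t25.png

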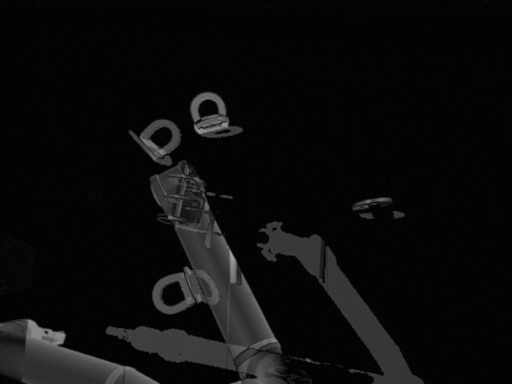

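Everything is in place: the kegs are within about 3 mm of where they started, the bar shoe is on the horn, and the bystanders are unchanged in the difference picture.

```bash
python3 -c "
from h import *
print(order.close_job(), arm.read_state()['time_s'])"
```

```text
the job is handed in; nothing more can be done
the job is handed in; nothing more can be done
```

I handed the job in at about 56 s of 136 s, with all three shoes where they were wanted. I hung both keg shoes on the empty stand, slid the bar shoe off over the arm's tip and hung it on the horn. Then I put both kegs back on the stand they came from.

**Last checks:**
- **Keg shoes:** released and hanging upright and square. Compared with the first wrist measurement, the large toe is within about 3 mm of where it started and the small one within about 4 mm.
- **Bar shoe:** hangs on the horn about 2 cm toward the tip from the horn point, within about 3 mm of the top line.
- **Bystanders:** the before/after top picture shows no change at the brush, pritchel or soapstone. The side view found no soapstone, but the top view did.

**What went wrong or disagreed:**
- **First approach to the horn:** it stopped at the limits of joints 2 and 3. I took a wider route, which left the tool tilted about 2° for the rest of the run; the grasps and placings still held.
- **Large keg position:** the spotter put its toe up to 8 mm off along the arm in the wrist view. Depth and the side view put it within about 3 mm, so I trusted those.
- **Purple and turquoise look-alikes:** they fell over early in the run without being touched.

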